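Pack away the bone-model loan set

TASK

Pack away the bone-model loan set: pour all the loose wrist-bone casts from the white cup into the open grey box, then shut its orange lid fully, and leave the empty cup standing upright on the bench. Put every blue square tube into the sloping rack, one to a bay, lying on both rails with its heavy end down on the foot ledge; the ends look alike, so lift each tube by its middle to feel which end is heavy. Do not disturb the jar, the tape roll or the green bone cast.

Things in the scene. Friction and masses are not known exactly. Their poses are not given: they have to be found in the camera images.
- rack: Fixed plywood rack, 324 mm wide (y), 170 deep (x), 155 high; origin under its centre. Slopes 40 deg, rising to its own +x (about towards the robot). Four bays along y, 70 mm apart. A tube lies on two cross rails (under its lowest 46 and highest 36 mm, nothing under its middle), low end on a foot ledge standing 30 mm proud. Fences 20 mm high, 30 mm long at the two ends leave each bay 50 mm clear. Bay centre points: rack_bay0 to 3.
- rack_bay0 (a point): Bay 0 of the rack (bay 0 at the rack's -y side, bay 3 at +y): the point where the middle of a correctly stored tube lies, 18 mm out from the rails and 80 mm up the slope from the foot ledge; axes as the rack.
- rack_bay1 (a point): Bay 1 of the rack (bay 0 at the rack's -y side, bay 3 at +y): the point where the middle of a correctly stored tube lies, 18 mm out from the rails and 80 mm up the slope from the foot ledge; axes as the rack.
- rack_bay2 (a point): Bay 2 of the rack (bay 0 at the rack's -y side, bay 3 at +y): the point where the middle of a correctly stored tube lies, 18 mm out from the rails and 80 mm up the slope from the foot ledge; axes as the rack.
- rack_bay3 (a point): Bay 3 of the rack (bay 0 at the rack's -y side, bay 3 at +y): the point where the middle of a correctly stored tube lies, 18 mm out from the rails and 80 mm up the slope from the foot ledge; axes as the rack.
- tube_a: Square packing tube, 160 mm long (own x), blue, 32 mm square, with like black caps 36 mm square, 22 mm long at both ends. Origin at its centre. 0.25 to 0.4 kg. A steel-headed bone model is packed at one end: the centre of mass lies about 46 mm from mid-length towards it (+x or -x, unseen, differs from tube to tube). Starts lying flat. May be absent.
- tube_b: Square packing tube, 160 mm long (own x), blue, 32 mm square, with like black caps 36 mm square, 22 mm long at both ends. Origin at its centre. 0.25 to 0.4 kg. A steel-headed bone model is packed at one end: the centre of mass lies about 46 mm from mid-length towards it (+x or -x, unseen, differs from tube to tube). Starts lying flat. May be absent.
- tube_c: Square packing tube, 160 mm long (own x), blue, 32 mm square, with like black caps 36 mm square, 22 mm long at both ends. Origin at its centre. 0.25 to 0.4 kg. A steel-headed bone model is packed at one end: the centre of mass lies about 46 mm from mid-length towards it (+x or -x, unseen, differs from tube to tube). Starts lying flat. May be absent.
- tube_d: Square packing tube, 160 mm long (own x), blue, 32 mm square, with like black caps 36 mm square, 22 mm long at both ends. Origin at its centre. 0.25 to 0.4 kg. A steel-headed bone model is packed at one end: the centre of mass lies about 46 mm from mid-length towards it (+x or -x, unseen, differs from tube to tube). Starts lying flat. May be absent.
- rack_rail: The rack's upper cross rail, under the high end of the tubes: fixed part of the rack, same origin and axes as the rack.
- kit_box: Fixed grey open box, 130 (x) x 170 (y) x 70 mm high, walls 5 mm; origin under its centre. Its orange lid is hinged on its +x rim.
- kit_lid (a joint): Hinge of the box's orange lid, rad: 0 = shut, grows as it opens (1.57 = upright, leaning away beyond that; stop at 1.9). Stiff: stays where it is left. The lid is 8 mm thick and covers the box (130 mm from hinge to front edge); a black knob stands about 35 mm off its outside near the front edge.
- kit_lid_hinge (a point): Middle of the lid's hinge line, on the +x rim of the box.
- cup: White plastic cup, 80 mm high, outer diameter 54 mm at the foot and 68 mm at the rim, wall 3 mm, 90 g; origin under its centre, z up its axis. Smooth inside: the casts it holds at the start slide out once it is tipped about 120 degrees.
- cast_1: Loose wrist-bone cast: bone-coloured rounded lump, 20 mm thick, 22 mm long, 12 g, origin at one end (its middle 11 mm along its own z). Starts in the cup. May be absent.
- cast_2: Loose wrist-bone cast: bone-coloured rounded lump, 20 mm thick, 22 mm long, 12 g, origin at one end (its middle 11 mm along its own z). Starts in the cup. May be absent.
- cast_3: Loose wrist-bone cast: bone-coloured rounded lump, 20 mm thick, 22 mm long, 12 g, origin at one end (its middle 11 mm along its own z). Starts in the cup. May be absent.
- cast_4: Loose wrist-bone cast: bone-coloured rounded lump, 20 mm thick, 22 mm long, 12 g, origin at one end (its middle 11 mm along its own z). Starts in the cup. May be absent.
- cast_5: Loose wrist-bone cast: bone-coloured rounded lump, 20 mm thick, 22 mm long, 12 g, origin at one end (its middle 11 mm along its own z). Starts in the cup. May be absent.
- cast_6: Loose wrist-bone cast: bone-coloured rounded lump, 20 mm thick, 22 mm long, 12 g, origin at one end (its middle 11 mm along its own z). Starts in the cup. May be absent.
- jar: Bystander: white jar with yellow cap, 64 mm diameter, 85 mm high; origin under its centre.
- tape: Bystander: roll of tan tape lying flat, 100 mm diameter, 25 mm high; origin under its centre.
- bone: Bystander: green long-bone cast, about 200 mm long, lying flat; origin under its middle.
Mind the look-alikes: they are no part of the job. Leave any pink look-alike of the tube_a alone.

How it is judged:
By the outcome, as a careful person would: the job done as asked, in the order asked, and still so for the second after the job is handed in, with the robot touching nothing.
Of tube_a, tube_b, tube_c, tube_d only 3 to 4 are there at a start; the rules pass over those that are not, and their reading is None.
Of cast_4, cast_5, cast_6 only 1 to 3 are there at a start; the rules pass over those that are not, and their reading is None.
At some moment in a run one of tube_a, tube_b, tube_c, tube_d may be knocked a few centimetres aside while the robot is not near it.
It also fails if it takes over 208 s, if anything falls off the work surface, if the arm or the gripper's body presses on something with over 40 N, if the wrist force passes 120 N, or if a joint passes its speed limit or range.

ROBOT

A 6-joint arm with a two-finger parallel gripper is mounted at the origin on the work surface. World frame = base frame: x ahead of the robot, y to its left, z up, the work surface at z = 0. Lengths are in mm, angles in rad, forces in N, time in s.
With the tool pointing down it reaches from about 350 to 975 mm from the base axis. Payload 7.1 kg.
Tool frame: the origin (TCP) lies at the very end of the fingers, on their centre line; the grasp point (between the pads) lies 19 mm behind it (ctrl.grip_point_offset is the distance from the TCP to the grasp point, in mm); z points along the fingers, y is the direction in which the jaws open and shut (so a half turn about z gives the same grasp; the last joint's range is limited). The gripper opens to 88 mm and grips with 3 to 60 N. Pads are 20 mm wide; open, the fingers measure 115 mm over their backs; the gripper's body (75 mm by 178 mm) begins 61 mm behind the grasp point.
Start: joints at [1.182, 0.423, 1.63, -0, 1.089, -0.019], TCP at [225.861, 582.745, 222.675] pointing down, gripper open.
Joint ranges: [-3, 3], [-0.9, 2.11], [0.09, 2.58], [-1.31, 4.45], [0.11, 2.69], [-2.54, 2.54]. Speed limits (rad/s): [2.39, 2.39, 3.01, 3.14, 3.14, 3.14].

INTERFACE

Orientations are given as a rotation vector (axis times angle).
In Python, from workcell import ctrl gives the robot as it stands.
- The arm moves only by the tool move_arm, never from a script. Its argument "increments" is one flat list of numbers, 5 for each row, row after row: the closure in counts, from 0 (fully open) to 255 (shut), then the shift along the tool's x, y, z in mm, then the turn about the tool's z in degrees. In form: [grip, dx, dy, dz, yaw, grip, dx, dy, dz, yaw, ...]. A call has 1 to 12 rows; each row is the pose to reach, as a shift and turn from the pose measured when the call began, along the tool's axes at that moment; what a row does not reach only later rows make up. A row lasts 1/8 s, in which the tool goes at most 62.5 mm and 10.7 degrees, less where a joint would pass 70% of its speed; a pose out of reach is approached as far as the arm can. A call with a gripper value outside its range is refused whole. The fingers move at their own pace and stop on an object; the grip force is fixed at half the most. Time passes only in rows, so rows that repeat a pose let the fingers close. It gives the time, the measured TCP pose, the force and the opening at its end, in the units of the state.
- ctrl.get_obs(): the state, without advancing time (a new reading comes with each control period).
- ctrl.get_image(name): name is "scene" or "top" or "wrist"; returns a dict with "frame" (480x640x3 uint8, red, green, blue), "vertical_fov" (degrees; the focal length in pixels is half the picture's height over the tangent of half this angle, whatever the lens; pixels are square), "cx", "cy" (the principal point, pixels), "distortion" ([k1, k2, p1, p2, k3] as OpenCV has them; the pictures are not rectified), "pose" (4x4, takes a point from camera to world coordinates); the wrist camera has in their place "mount" (4x4, takes a point from camera to tool coordinates, whose origin is the TCP and whose axes are the flange's). Camera axes: x right, y down, z forward; pixel columns grow to the right and rows downward; lengths in mm; the calibration is good to about 2 mm. A picture is of the moment at which its call begins: read the wrist's pose just before it. There is no depth.
- ctrl.close_job(): hands the job in, once; it reports no verdict.
The state is a dict: "t": time; "qpos": joint angles; "qvel": joint speeds; "joint_torque": joint torques, N m; "ee_pos": TCP position; "orientation": TCP orientation; "ft_force": force on the tool from outside, world axes, zero at the start; "moment": the same for the moment, N m; "width": finger opening in mm.
Only numpy, scipy, OpenCV 4.12 (cv2) and the standard library are available. Lean on these libraries where they do the work, as an engineer would, in place of code of your own. Each camera call takes 0.05 s, during which the arm holds its last target.

## Working session

There is one attempt and no reset: what is moved stays moved. The work goes in short steps, Python scripts to look and compute and a tool call to move; the robot and the scene stay as the last step left them, time stands still between calls to the robot, and variables do not carry over. Pictures are saved under pics/ and viewed, and the job is handed in when it is done.

Besides the shell and the picture viewer there is one more tool, called after "Request:" in YAML: its name, and indented under it one key for each argument. move_arm: Moves the arm, as the interface text tells. Its arguments: {"type":"object","properties":{"increments":{"type":"array","items":{"type":"number"}}},"required":["increments"]}

```bash
ls; mkdir -p pics; cat > h.py <<'E'
import numpy as np, cv2, pickle
from workcell import ctrl
def snap(n,tag):
    o=ctrl.get_obs(); d=ctrl.get_image(n); d=dict(d); d['obs']=o
    cv2.imwrite(f'pics/{tag}.png',cv2.cvtColor(np.asarray(d['frame']),cv2.COLOR_RGB2BGR))
    pickle.dump(d,open(f'pics/{tag}.pkl','wb')); return d
def K(d):
    f=240/np.tan(np.radians(d['vertical_fov'])/2); return np.array([[f,0,d['cx']],[0,f,d['cy']],[0,0,1]])
def pose(d):
    if 'pose' in d: return np.array(d['pose'])
    o=d['obs']; T=np.eye(4); T[:3,:3]=cv2.Rodrigues(np.array(o['orientation'],float))[0]; T[:3,3]=o['ee_pos']; return T@np.array(d['mount'])
def load(t): return pickle.load(open(f'pics/{t}.pkl','rb'))
def ray(d,uv):
    p=cv2.undistortPoints(np.array([[uv]],float),K(d),np.array(d['distortion'],float))[0,0]
    P=pose(d); r=P[:3,:3]@np.array([p[0],p[1],1]); return P[:3,3],r
def onz(d,uv,z):
    c,r=ray(d,uv); return c+r*(z-c[2])/r[2]
def proj(d,X):
    P=np.linalg.inv(pose(d)); X=np.atleast_2d(np.array(X,float)); 
    return cv2.projectPoints(X,cv2.Rodrigues(P[:3,:3])[0],P[:3,3],K(d),np.array(d['distortion'],float))[0][:,0]
def crop(t,x0,y0,x1,y1,s,out):
    im=cv2.imread(f'pics/{t}.png')[y0:y1,x0:x1]; cv2.imwrite(f'pics/{out}.png',cv2.resize(im,None,fx=s,fy=s,interpolation=cv2.INTER_CUBIC))
def tri(da,ua,db,ub):
    (c1,r1),(c2,r2)=ray(da,ua),ray(db,ub); A=np.stack([r1,-r2],1); s=np.linalg.lstsq(A,c2-c1,rcond=None)[0]
    a=c1+r1*s[0]; b=c2+r2*s[1]; return (a+b)/2, np.linalg.norm(a-b)
E
python3 - <<'E'
from h import *
print(ctrl.get_obs(),ctrl.grip_point_offset)
for n in ['scene','top','wrist']:
    d=snap(n,n+'0'); print(n,d['vertical_fov'],d['cx'],d['cy'],d['distortion']); print(pose(d).round(3))
E
```

```text
pics
{'t': 0.0, 'qpos': array([ 1.18199676e+00,  4.23828472e-01,  1.63072155e+00, -8.37436936e-06,
        1.08859445e+00, -1.90380022e-02]), 'qvel': array([-0.00349166, -0.00205085, -0.00032793, -0.00120444, -0.00094253,
        0.00044052]), 'joint_torque': array([ 1.90164013e-03, -5.44624400e+01, -2.73671830e+01,  6.45934045e-02,
        2.27365654e-02, -1.26177247e-04]), 'ee_pos': array([225.65267733, 582.22537148, 221.89703027]), 'orientation': array([-5.77454330e-01, -3.08775264e+00,  2.38920899e-03]), 'ft_force': array([ 0.62106341,  0.69399443, -0.67468605]), 'moment': array([-0.01445235, -0.01164738,  0.02362586]), 'width': 87.67896042482012} 18.700000000000003
scene 55.39999010079551 321.2911025531403 246.22779436599635 [0.01945494 0.         0.         0.         0.        ]
[[-8.78000e-01  3.73000e-01 -3.00000e-01  8.89825e+02]
 [ 4.78000e-01  6.94000e-01 -5.39000e-01  7.38584e+02]
 [ 7.00000e-03 -6.16000e-01 -7.87000e-01  1.09741e+03]
 [ 0.00000e+00  0.00000e+00  0.00000e+00  1.00000e+00]]
top 46.54230901739368 327.08399171044374 243.09145846949957 [-0.15684159  0.          0.          0.          0.        ]
[[-1.500000e-02 -9.850000e-01  1.730000e-01  2.952110e+02]
 [-1.000000e+00  1.800000e-02  1.600000e-02  1.947000e+01]
 [-1.900000e-02 -1.720000e-01 -9.850000e-01  1.284846e+03]
 [ 0.000000e+00  0.000000e+00  0.000000e+00  1.000000e+00]]
wrist 63.43419006614919 316.1195340161236 246.95144443847607 [-0.05975929  0.          0.          0.          0.        ]
[[ 3.61000e-01  9.02000e-01  2.37000e-01  1.59607e+02]
 [ 9.33000e-01 -3.49000e-01 -9.40000e-02  6.07532e+02]
 [-2.00000e-03  2.55000e-01 -9.67000e-01  3.83698e+02]
 [ 0.00000e+00  0.00000e+00  0.00000e+00  1.00000e+00]]
```

View pics/scene0.png

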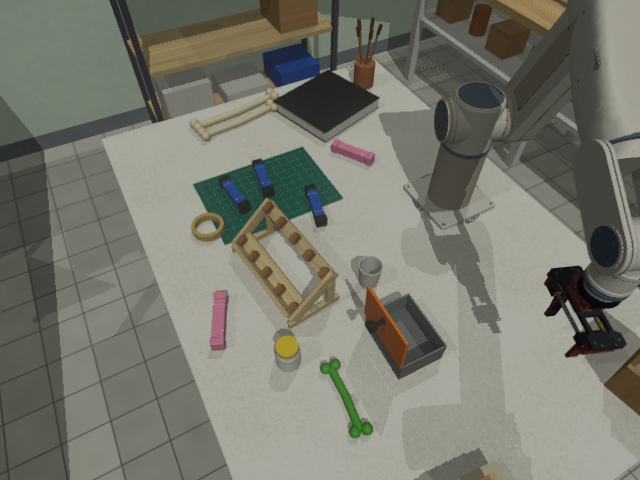

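View pics/top0.png

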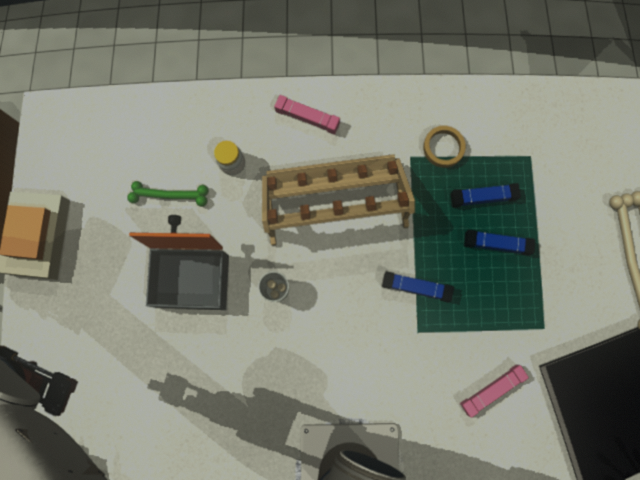

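View pics/wrist0.png

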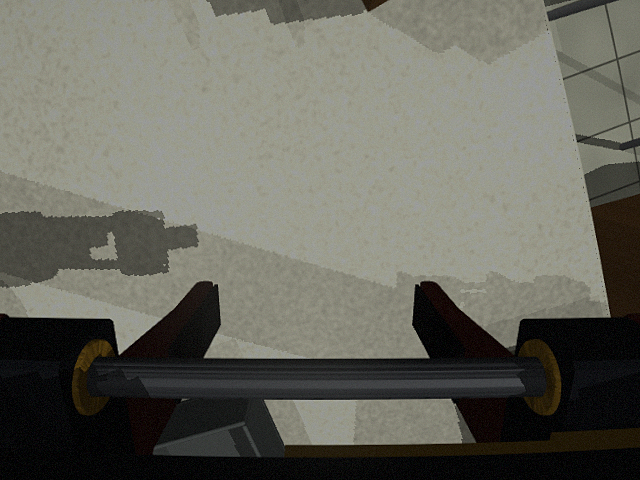

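```bash
python3 - <<'E'
from h import *
crop('top0',120,190,300,325,4.4,'c1'); crop('top0',255,145,425,255,4.7,'c2'); crop('top0',370,120,550,310,3.1,'c3')
crop('scene0',330,240,460,390,4,'c4'); crop('scene0',220,190,350,330,4.2,'c5'); crop('scene0',180,140,345,240,4.8,'c6')
E
```

```text
(no output)
```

View pics/c1.png

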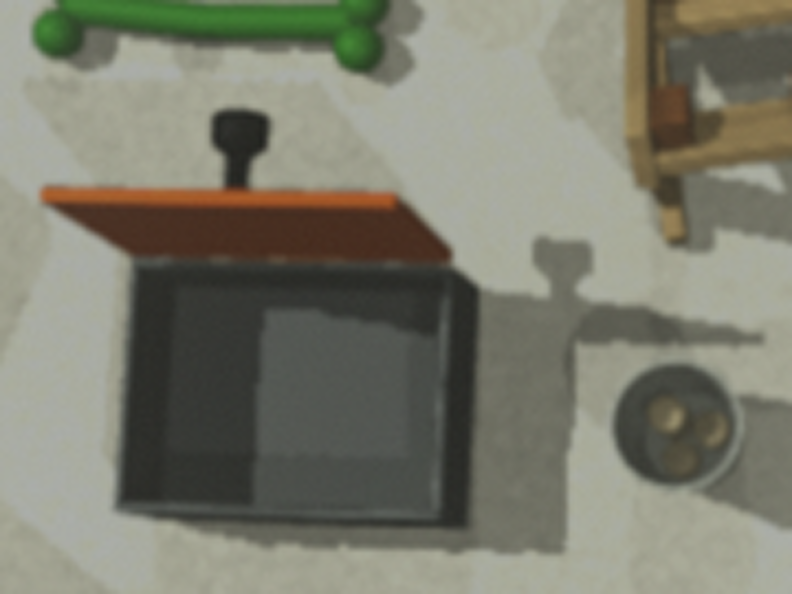

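View pics/c2.png

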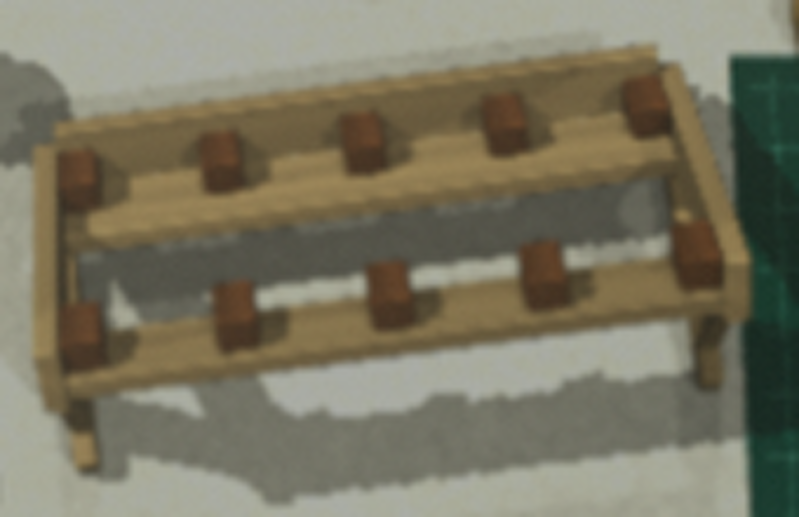

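View pics/c3.png

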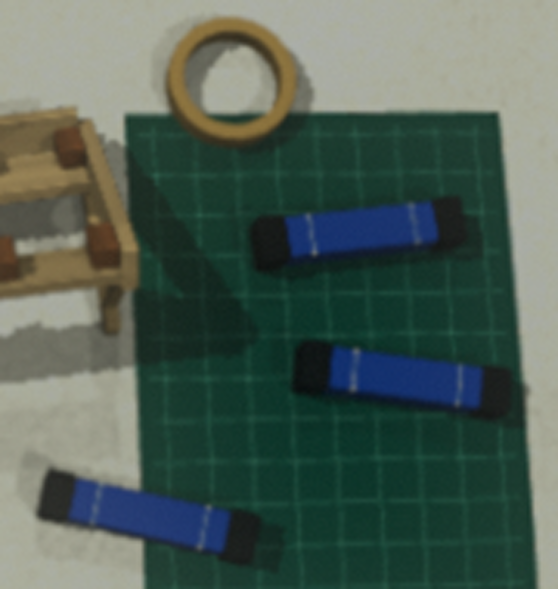

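View pics/c4.png

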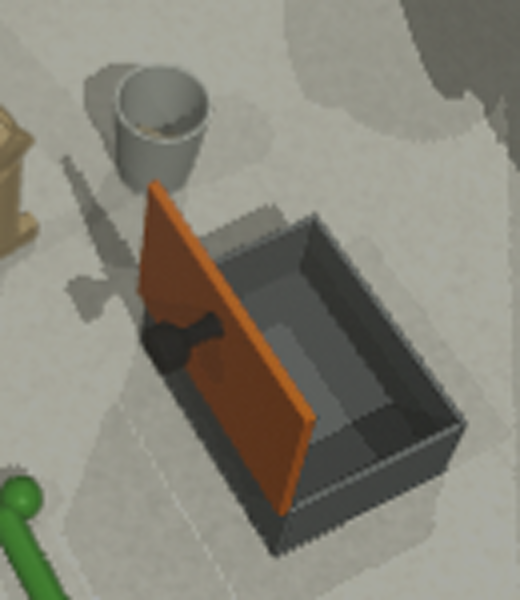

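View pics/c5.png

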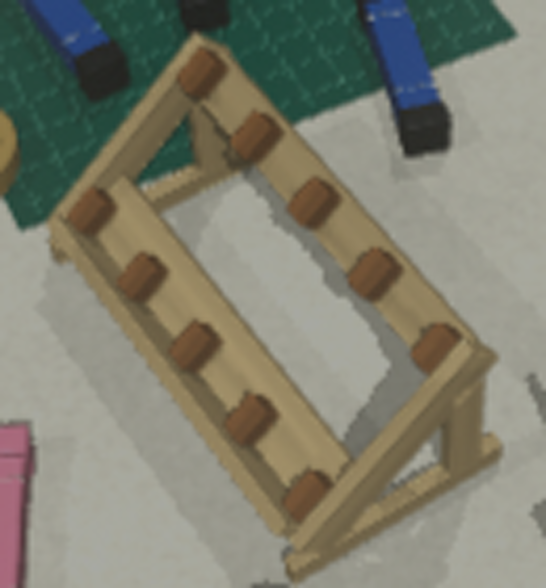

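View pics/c6.png

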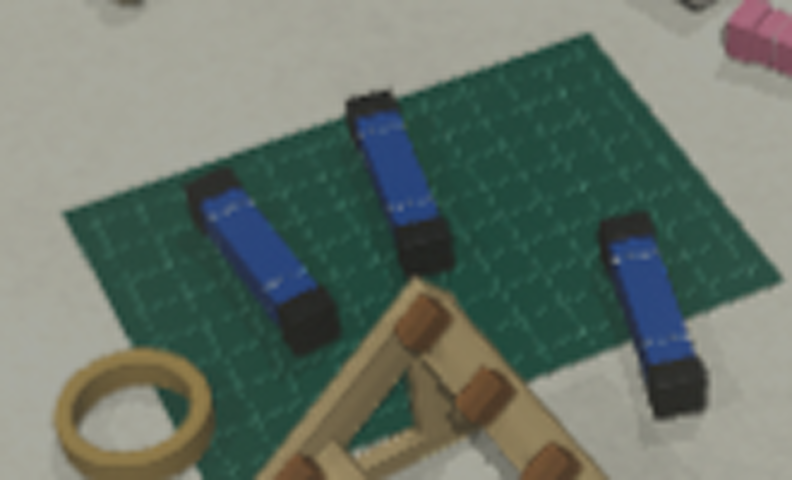

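```bash
cat > m1.py <<'E'
from h import *
T=load('top0');S=load('scene0')
def c(u,v,x0,y0,s): return ((u)/s+x0-0.5*(1-1/s)*0,(v)/s+y0)
# fences
def blobs(d,roi):
    im=np.asarray(d['frame']).astype(int); x0,y0,x1,y1=roi; q=im[y0:y1,x0:x1]
    m=((q[...,0]>1.55*q[...,1])&(q[...,0]>40)).astype(np.uint8)
    n,l,st,ce=cv2.connectedComponentsWithStats(m)
    return [(ce[i]+[x0,y0]).round(1).tolist()+[int(st[i,4])] for i in range(1,n) if st[i,4]>8]
bt=blobs(T,(255,145,425,255)); bs=blobs(S,(220,190,350,330))
print(bt);print(bs)
cup=onz(T,c(678,427,120,190,4.4),80); print('cup',cup, onz(S,c(163,106,330,240,4),80))
for n,p in dict(LT=(135,262),RT=(452,265),LB=(118,508),RB=(440,518)).items(): print(n,onz(T,c(*p,120,190,4.4),70).round(1))
for n,p in dict(LB=(463,425),RB=(313,218)).items(): print('S',n,onz(S,c(*p,330,240,4),70).round(1))
# lid front edge : top (42,193),(395,200) ; scene (313,420) (+y), (155,183)(-y)
print(tri(T,c(42,193,120,190,4.4),S,c(313,420,330,240,4)),tri(T,c(395,200,120,190,4.4),S,c(155,183,330,240,4)))
# knob end
print('knob',tri(T,c(240,130,120,190,4.4),S,c(168,345,330,240,4)))
# tubes: outline top centres in c3 (x370,y120,s3.1), z=36
for n,(a,b) in dict(t1=((270,242),(450,221)),t2=((315,368),(494,391)),t3=((58,495),(242,537))).items():
    A=onz(T,c(*a,370,120,3.1),36);B=onz(T,c(*b,370,120,3.1),36); print(n,A.round(1),B.round(1),((A+B)/2).round(1),np.degrees(np.arctan2(*(B-A)[1::-1])),np.linalg.norm(A-B))
E
python3 m1.py
```

```text
[]
[[222.9, 296.6, 61], [221.9, 316.2, 120]]
cup [411.42865071 155.43665546  80.        ] [416.99789838 168.32994651  80.        ]
LT [500.3 437.3  70. ]
RT [496.  271.6  70. ]
LB [374.4 441.9  70. ]
RB [368.4 275.9  70. ]
S LB [379.5 451.2  70. ]
S RB [373.9 286.3  70. ]
(array([511.30665661, 443.3981648 , 192.23407175]), np.float64(4.656546139345128)) (array([504.81376364, 274.707017  , 192.11813965]), np.float64(4.26481123562084))
knob (array([545.36972616, 357.16265451, 164.62356343]), np.float64(4.469991321449985))
t1 [ 614.5 -263.1   36. ] [ 629.3 -402.6   36. ] [ 621.9 -332.9   36. ] -83.95821784751158 140.24266412500754
t2 [ 518.3 -291.3   36. ] [ 498.6 -426.2   36. ] [ 508.4 -358.8   36. ] -98.30051788717793 136.37770575149656
t3 [428.  -97.6  36. ] [ 394.8 -230.6   36. ] [ 411.4 -164.1   36. ] -104.05218038757691 137.04148598032407
```

```bash
cat >> h.py <<'E'
def plan(tx,ty,tz,jaw=None,vertical=True):
    """world target of TCP; jaw: world angle (deg) of tool y axis (mod 180). prints shift"""
    o=ctrl.get_obs(); R=cv2.Rodrigues(np.array(o['orientation'],float))[0]; p=np.array(o['ee_pos'])
    d=R.T@(np.array([tx,ty,tz])-p); a=np.degrees(np.arctan2(R[1,1],R[0,1]))
    print('t',round(o['t'],2),'pos',p.round(1),'jaw',a.round(1),'tilt',np.degrees(np.arccos(-R[2,2])).round(2),'w',round(o['width'],1),'q5',o['qpos'][5].round(2),'F',np.round(o['ft_force'],2),'M',np.round(o['moment'],3))
    print('  shift',d.round(1),'dist',np.linalg.norm(d).round(1), 'toolx',R[:,0].round(3))
    if jaw is not None:
        y=(a-jaw); y=(y+90)%180-90; print('  yaw',y.round(1),'or',(y-180*np.sign(y)).round(1))
E
python3 - <<'E'
from h import *
plan(350,160,260,0)
d=load('wrist0'); print(np.array(d['mount']).round(2))
E
```

```text
t 0.15 pos [225.7 582.4 222.1] jaw 68.8 tilt 0.06 w 87.8 q5 -0.02 F [ 0.76  0.57 -0.56] M [-0.023  0.029 -0.014]
  shift [-268.5 -349.   -37.5] dist 441.9 toolx [-0.932  0.361  0.   ]
  yaw 68.8 or -111.2
[[   0.     -0.97   -0.26   70.73]
 [   1.      0.     -0.     -0.59]
 [   0.     -0.26    0.97 -161.7 ]
 [   0.      0.      0.      1.  ]]
```

```bash
python3 - <<'E'
from h import *
plan(400,240,330,90)
E
```

```text
t 0.15 pos [225.7 582.4 222.1] jaw 68.8 tilt 0.06 w 87.8 q5 -0.02 F [ 0.76  0.57 -0.56] M [-0.023  0.029 -0.014]
  shift [-286.3 -256.4 -107.6] dist 399.1 toolx [-0.932  0.361  0.   ]
  yaw -21.2 or 158.8
```

Request:
move_arm:
  increments: [0,-100,-90,-108,-8,0,-286,-256,-108,-21,0,-286,-256,-108,-21,0,-286,-256,-108,-21,0,-286,-256,-108,-21,0,-286,-256,-108,-21,0,-286,-256,-108,-21,0,-286,-256,-108,-21,0,-286,-256,-108,-21]

```text
t: 1.27
ee_pos: [399.5, 240.9, 330.1]
orientation: [-0.005, -3.141, 0.002]
ft_force: [0.2, 1.1, -0.4]
width: 87.9
```

```bash
python3 - <<'E'
from h import *
plan(400,240,330,90); snap('wrist','w1'); snap('top','top1'); snap('scene','scene1')
E
```

```text
t 1.27 pos [399.5 240.9 330.1] jaw 89.8 tilt 0.08 w 87.9 q5 -1.05 F [ 0.22  1.09 -0.41] M [ 0.046 -0.013 -0.024]
  shift [-0.5 -0.8  0.1] dist 1.0 toolx [-1.     0.003  0.001]
  yaw -0.2 or 179.8
```

View pics/w1.png

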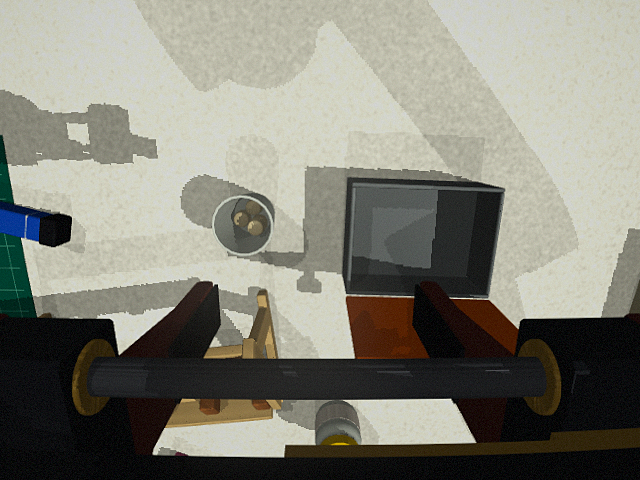

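View pics/top1.png

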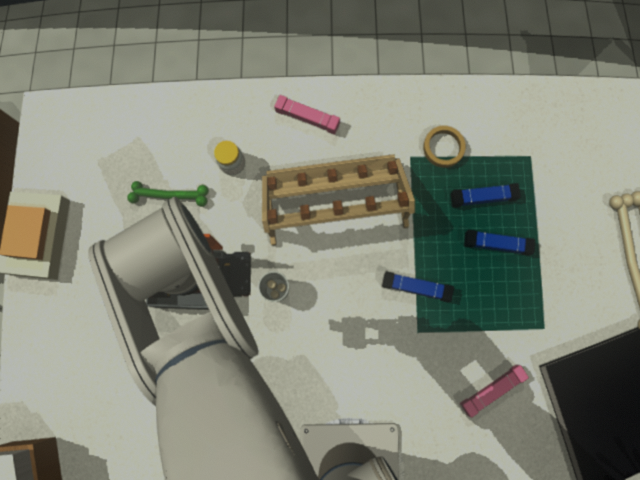

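```bash
python3 - <<'E'
from h import *
W=load('w1');T=load('top0');S=load('scene0')
crop('w1',190,160,520,310,2.4,'w1c')
print('cup W',onz(W,(243,225),80))
for p in [(347,180),(505,187),(347,294),(491,298)]: print(onz(W,p,70).round(1))
E
```

```text
cup W [412.12071244 160.92608166  80.        ]
[365.1 273.5  70. ]
[372.2 447.1  70. ]
[496.1 275.7  70. ]
[502.3 446.   70. ]
```

View pics/w1c.png

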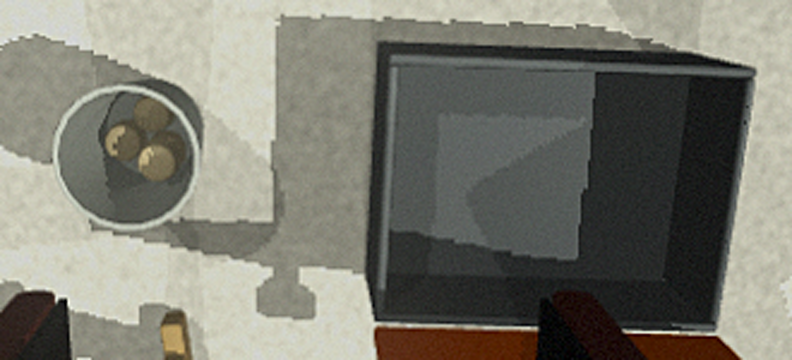

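```bash
python3 - <<'E'
from h import *
W=load('w1')
P=np.array([onz(W,p,70) for p in [(351.7,183.8),(504.6,189.2),(348.5,293.3),(489,296.7)]]); print(P.round(1), P.mean(0))
for y,z in [(161,250),(161,23)]: plan(412,y,z,90)
E
```

```text
[[369.2 278.6  70. ]
 [374.6 447.   70. ]
 [495.3 277.4  70. ]
 [500.6 443.4  70. ]] [434.93019911 361.60802433  70.        ]
t 1.43 pos [399.3 241.3 329.9] jaw 89.9 tilt 0.1 w 87.8 q5 -1.05 F [ 0.05  0.64 -0.18] M [ 0.035 -0.062  0.042]
  shift [-13.  -80.2  80. ] dist 114.0 toolx [-1.     0.002  0.001]
  yaw -0.1 or 179.9
t 1.43 pos [399.3 241.3 329.9] jaw 89.9 tilt 0.1 w 87.8 q5 -1.05 F [ 0.05  0.64 -0.18] M [ 0.035 -0.062  0.042]
  shift [-13.2 -79.9 307. ] dist 317.5 toolx [-1.     0.002  0.001]
  yaw -0.1 or 179.9
```

Request:
move_arm:
  increments: [0,-13,-80,60,0,0,-13,-80,100,0,0,-13,-80,160,0,0,-13,-80,200,0,0,-13,-80,200,0,0,-13,-80,200,0]

```text
t: 2.17
ee_pos: [412.6, 161.9, 131.1]
orientation: [-0.001, -3.141, 0.001]
ft_force: [-0.1, -0.6, -0.9]
width: 87.8
```

```bash
python3 - <<'E'
from h import *
plan(412,161,23,90); W=snap('wrist','w2'); print(proj(W,[[412,161,80],[412,161,111]]))
E
```

```text
t 2.17 pos [412.6 161.9 131.1] jaw 90.0 tilt 0.05 w 87.8 q5 -1.22 F [-0.06 -0.58 -0.88] M [ 0.028 -0.04   0.011]
  shift [  0.6  -0.8 108.1] dist 108.1 toolx [-1.     0.001  0.   ]
  yaw -0.0 or 180.0
[[315.2221721  270.70416311]
 [314.99072277 290.1882796 ]]
```

View pics/w2.png

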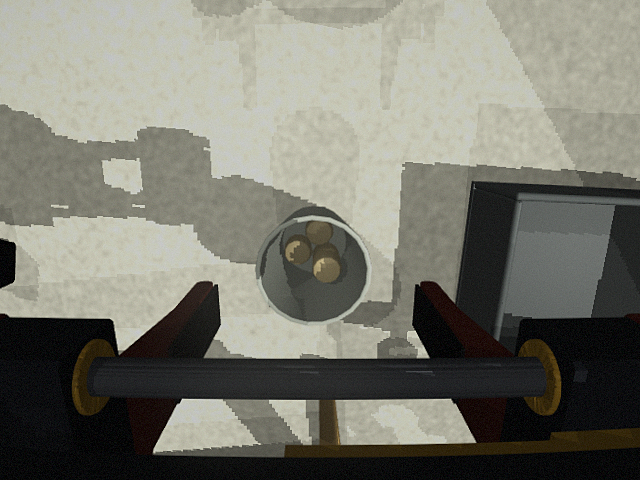

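Request:
move_arm:
  increments: [0,0,0,40,0,0,0,0,80,0,0,0,-1,108,0,0,0,-1,108,0,0,0,-1,108,0,255,0,-1,108,0,255,0,-1,108,0,255,0,-1,108,0,255,0,-1,108,0,255,0,-1,108,0]

```text
t: 3.48
ee_pos: [414.0, 161.1, 24.4]
orientation: [0.001, 3.139, 0.0]
ft_force: [0.2, -1.1, 8.3]
width: 66.6
```

```bash
python3 - <<'E'
from h import *
plan(412,161,250,90)
E
```

```text
t 3.48 pos [414.  161.1  24.4] jaw 90.0 tilt 0.17 w 66.6 q5 -1.22 F [ 0.19 -1.12  8.31] M [0.018 0.054 0.021]
  shift [ 1.300e+00 -1.000e-01 -2.256e+02] dist 225.6 toolx [-1.     0.001 -0.003]
  yaw -0.0 or 180.0
```

Request:
move_arm:
  increments: [255,0,0,0,0,255,0,0,0,0,255,0,0,0,0]

```text
t: 3.85
ee_pos: [414.0, 161.1, 24.5]
orientation: [0.001, 3.139, 0.0]
ft_force: [-0.4, -0.4, 2.9]
width: 66.8
```

```bash
python3 - <<'E'
from h import *
plan(412,161,250,90); snap('wrist','w3');
E
```

```text
t 3.85 pos [414.  161.1  24.5] jaw 90.0 tilt 0.17 w 66.8 q5 -1.22 F [-0.42 -0.43  2.9 ] M [-0.029 -0.01   0.004]
  shift [ 1.400e+00 -1.000e-01 -2.255e+02] dist 225.5 toolx [-1.     0.001 -0.003]
  yaw -0.0 or 180.0
```

View pics/w3.png

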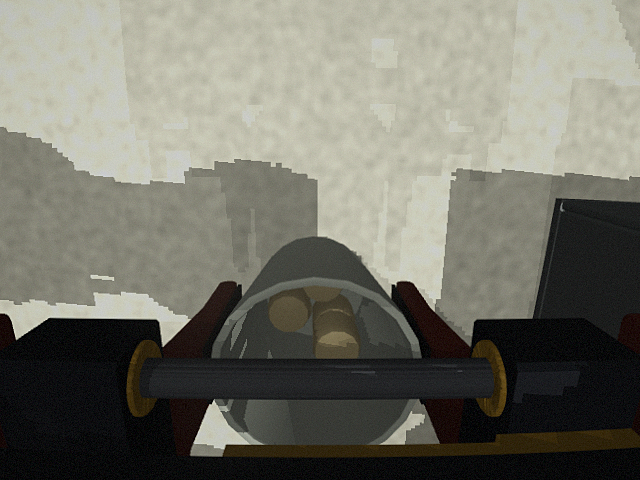

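Request:
move_arm:
  increments: [0,0,0,0,0,0,0,0,0,0,0,0,0,-20,0,0,2,0,-38,0,0,2,0,-38,0,255,2,0,-38,0,255,2,0,-38,0,255,2,0,-38,0,255,2,0,-38,0,255,2,0,-38,0,255,2,0,-38,0]

```text
t: 5.28
ee_pos: [411.9, 161.1, 62.4]
orientation: [0.001, 3.139, 0.0]
ft_force: [0.4, 0.5, -1.8]
width: 67.2
```

```bash
python3 - <<'E'
from h import *
plan(412,161,142,90)
E
```

```text
t 5.28 pos [411.9 161.1  62.4] jaw 90.0 tilt 0.17 w 67.2 q5 -1.22 F [ 0.35  0.46 -1.77] M [ 0.049 -0.014  0.026]
  shift [ -0.3  -0.1 -79.6] dist 79.6 toolx [-1.     0.001 -0.003]
  yaw -0.0 or 180.0
```

Request:
move_arm:
  increments: [255,0,0,-30,0,255,0,0,-70,0,255,0,0,-110,0,255,0,0,-110,0,255,0,0,-110,0,255,30,50,-110,0,255,60,100,-110,0,255,88,150,-110,0,255,88,180,-110,0,255,88,199,-110,0,255,88,199,-110,0,255,88,199,-110,0]

```text
t: 6.78
ee_pos: [323.6, 358.7, 171.5]
orientation: [0.003, 3.14, -0.002]
ft_force: [0.3, -0.8, -1.1]
width: 66.7
```

```bash
python3 - <<'E'
from h import *
plan(330,361,108,90); snap('wrist','w4'); snap('scene','s4')
crop('s4',300,200,620,440,2.5,'s4c')
E
```

```text
t 6.78 pos [323.6 358.7 171.5] jaw 89.9 tilt 0.13 w 66.7 q5 -0.75 F [ 0.32 -0.81 -1.11] M [ 0.077  0.081 -0.013]
  shift [-6.3  2.4 63.5] dist 63.9 toolx [-1.     0.002 -0.002]
  yaw -0.1 or 179.9
```

View pics/w4.png

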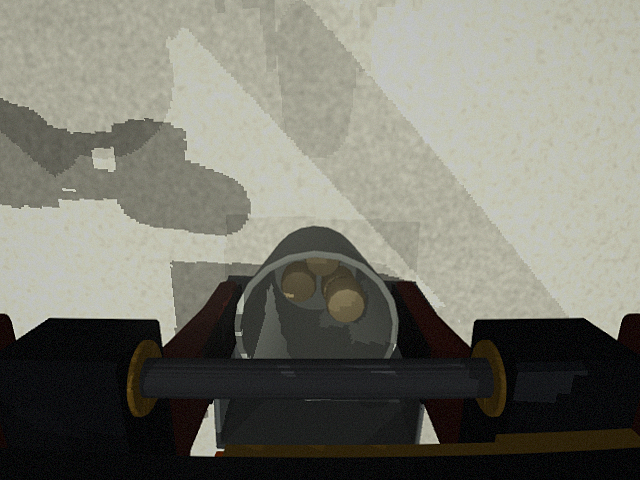

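View pics/s4c.png

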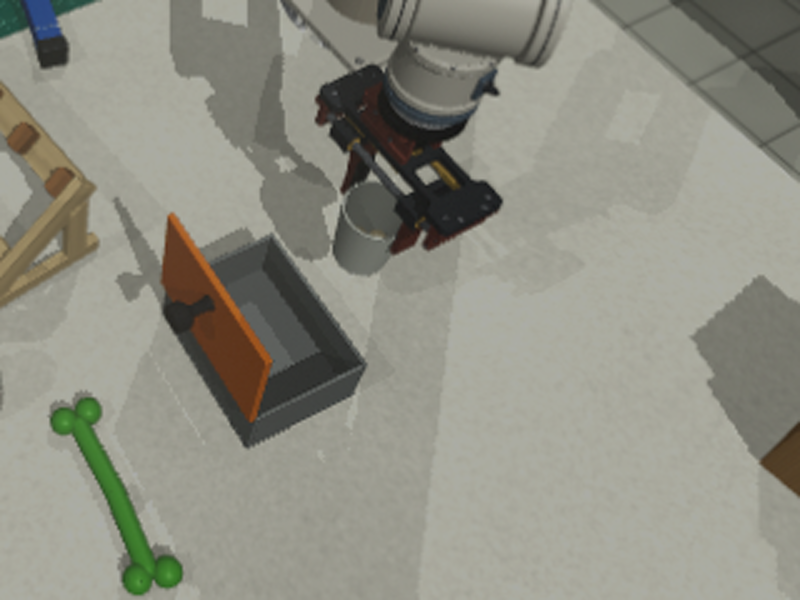

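Request:
move_arm:
  increments: [255,-8,2,30,0,255,-10,2,63,0,255,-10,2,63,0,255,-17,2,63,0,255,-27,2,59.5,0,255,-38,2,57,0,255,-49,2,56.5,0,255,-59.5,2,57.5,0,255,-70,2,61,0,255,-79.5,2,66,0,255,-79.5,2,66,0]

```text
t: 8.25
ee_pos: [404.9, 361.0, 105.9]
orientation: [0.004, 3.138, 0.0]
ft_force: [0.4, 1.0, -0.2]
width: 65.5
```

```bash
python3 - <<'E'
from h import *
plan(403,361,106,90); snap('wrist','w5'); snap('scene','s5')
crop('s5',300,200,620,440,2.5,'s5c')
E
```

```text
t 8.25 pos [404.9 361.  105.9] jaw 89.8 tilt 0.22 w 65.5 q5 -0.86 F [ 0.4   1.02 -0.18] M [ 0.034  0.086 -0.008]
  shift [ 1.9  0.  -0.1] dist 1.9 toolx [-1.     0.003 -0.004]
  yaw -0.2 or 179.8
```

View pics/w5.png

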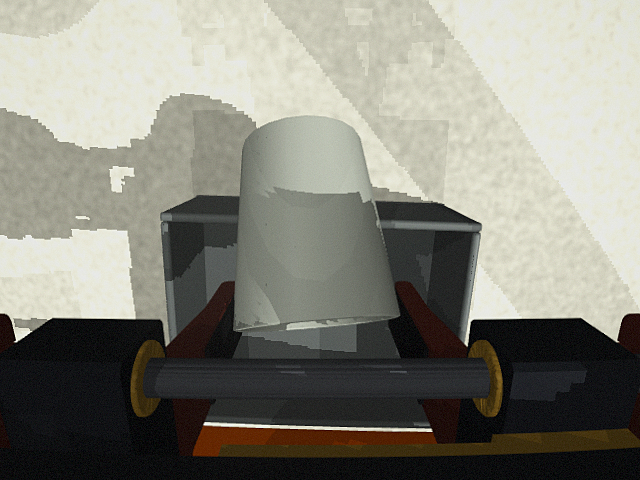

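View pics/s5c.png

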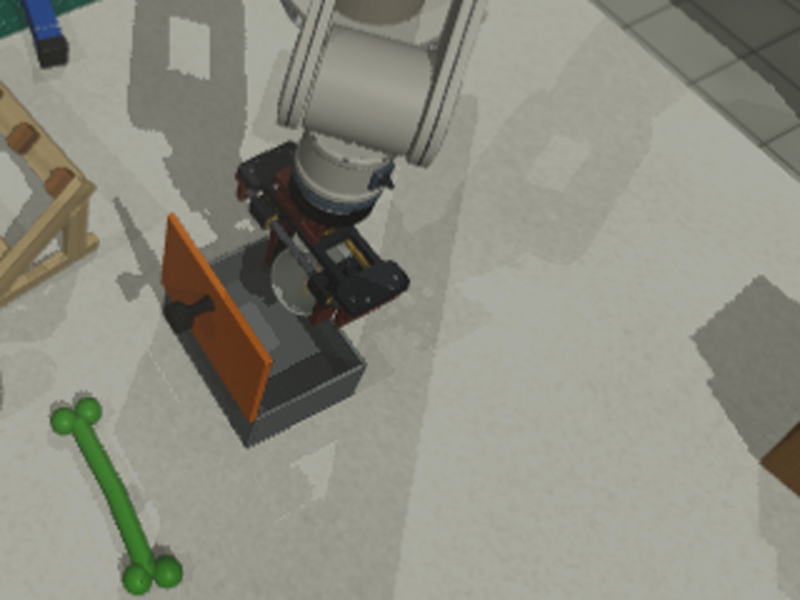

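Request:
move_arm:
  increments: [255,-6,0,5,0,255,-11,0,11,0,255,-16,0,17,0,255,-20,0,24,0,255,-23,0,31,0,255,-26,0,39,0,255,-27,0,47,0,255,-27.5,0,55,0,255,-27.5,0,55,0,255,-27.5,0,55,0,255,-27.5,0,55,0]

```text
t: 9.72
ee_pos: [431.9, 360.9, 51.0]
orientation: [0.004, 3.138, 0.0]
ft_force: [4.0, -0.0, 0.8]
width: 65.0
```

```bash
python3 - <<'E'
from h import *
plan(432,361,50,90); snap('wrist','w6'); snap('scene','s6')
crop('s6',340,220,500,360,4.2,'s6c')
E
```

```text
t 9.72 pos [431.9 360.9  51. ] jaw 89.9 tilt 0.21 w 65.0 q5 -0.89 F [ 4.03 -0.03  0.84] M [ 0.032 -0.536  0.001]
  shift [-0.1  0.1  1. ] dist 1.0 toolx [-1.     0.002 -0.004]
  yaw -0.1 or 179.9
```

View pics/w6.png

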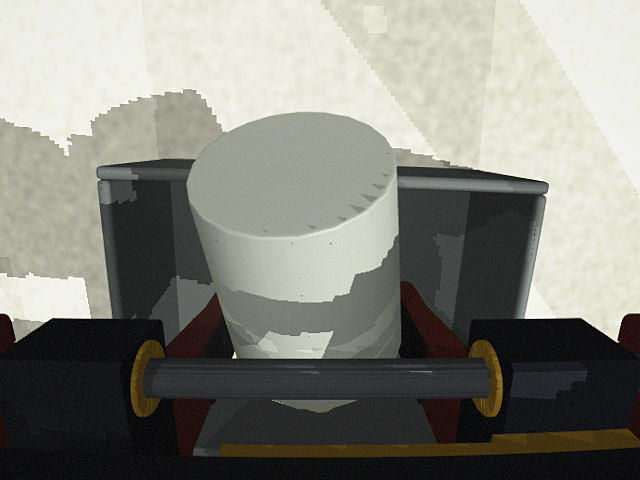

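View pics/s6c.png

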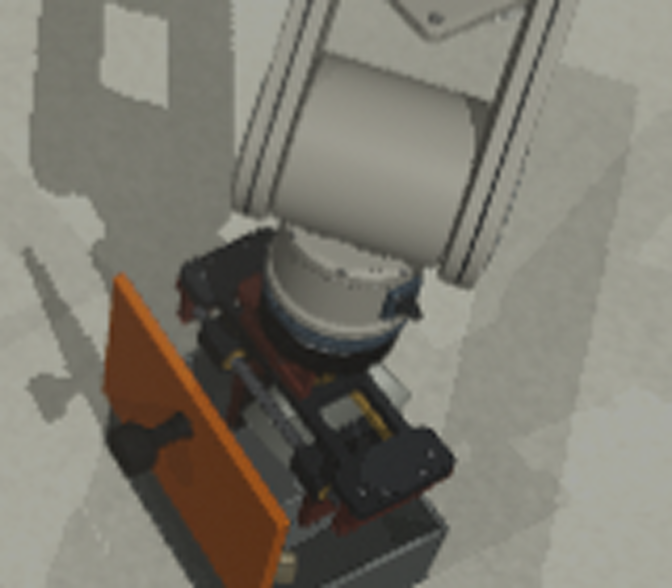

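Request:
move_arm:
  increments: [255,-3,0,-8,0,255,-3,0,2,0,255,-3,0,-8,0,255,-3,0,2,0,255,0,0,-20,0,255,0,0,-50,0,255,0,0,-90,0,255,0,0,-90,0,255,0,0,-90,0]

```text
t: 10.95
ee_pos: [430.8, 360.4, 140.0]
orientation: [0.004, 3.139, -0.001]
ft_force: [0.7, 0.2, -0.7]
width: 64.7
```

```bash
python3 - <<'E'
from h import *
plan(432,361,50,90); snap('wrist','w7'); snap('scene','s7')
crop('s7',340,220,500,360,4.2,'s7c')
E
```

```text
t 10.95 pos [430.8 360.4 140. ] jaw 89.9 tilt 0.14 w 64.7 q5 -0.89 F [ 0.66  0.23 -0.73] M [ 0.037 -0.016 -0.008]
  shift [-0.9  0.7 90. ] dist 90.0 toolx [-1.     0.002 -0.002]
  yaw -0.1 or 179.9
```

View pics/w7.png

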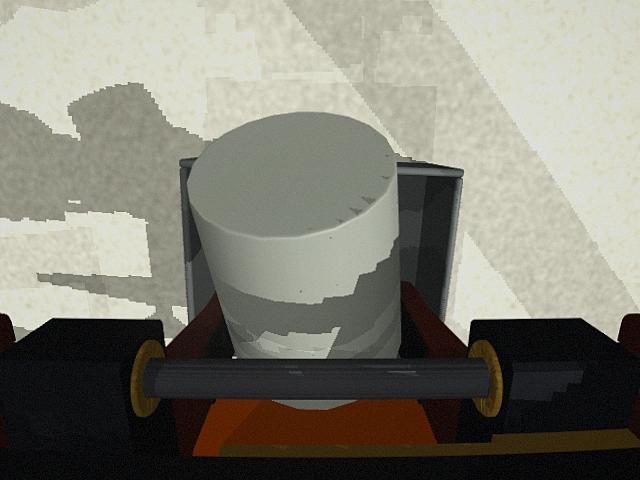

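View pics/s7c.png

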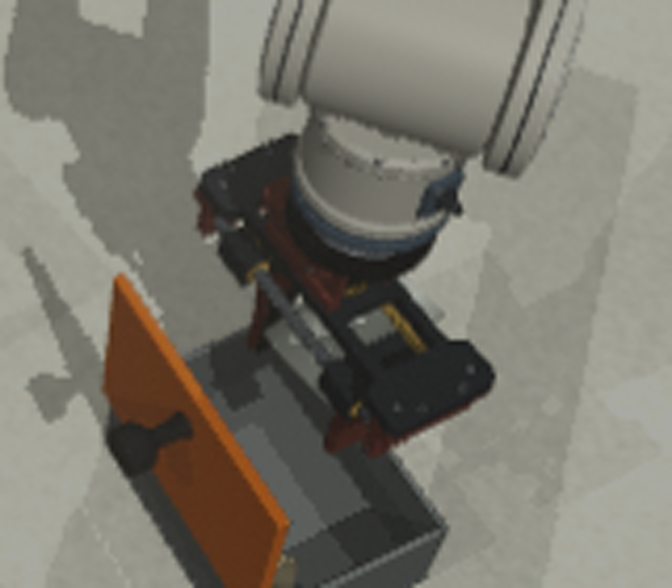

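Request:
move_arm:
  increments: [255,20,-50,0,0,255,20,-100,0,0,255,20,-150,0,0,255,20,-200,0,0,255,20,-220,0,0,255,20,-220,0,0,255,20,-220,0,0]

```text
t: 11.92
ee_pos: [410.0, 140.6, 139.3]
orientation: [0.004, 3.141, -0.003]
ft_force: [0.7, -0.6, -0.7]
width: 65.5
```

```bash
python3 - <<'E'
from h import *
plan(410,140,50,90); snap('wrist','w8'); snap('scene','s8'); snap('top','t8')
crop('s8',340,220,500,360,4.2,'s8c'); crop('t8',130,220,300,320,4.5,'t8c')
E
```

```text
t 11.93 pos [410.  140.6 139.3] jaw 89.9 tilt 0.11 w 65.5 q5 -1.26 F [ 0.67 -0.59 -0.67] M [ 0.06  -0.038 -0.012]
  shift [ 0.  -0.5 89.3] dist 89.3 toolx [-1.     0.003 -0.001]
  yaw -0.1 or 179.9
```

View pics/w8.png

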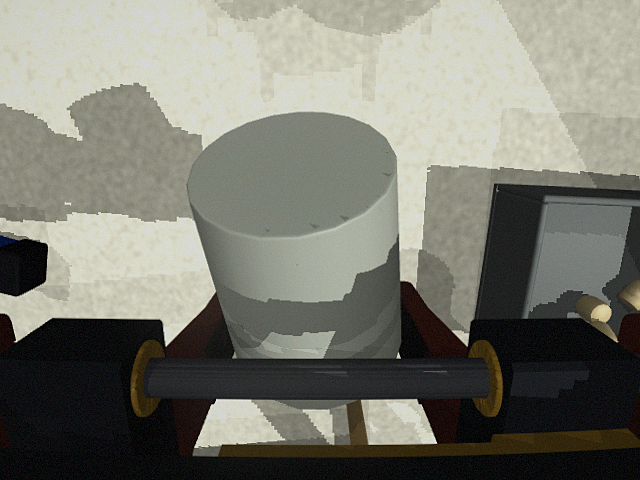

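View pics/s8c.png

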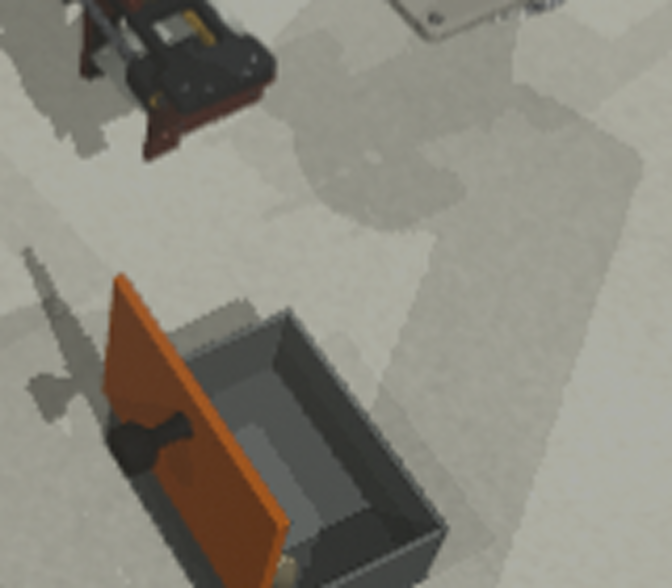

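View pics/t8c.png

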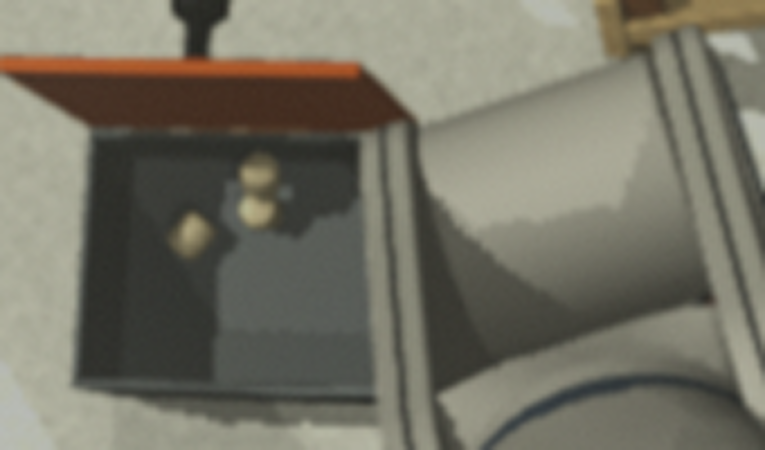

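Request:
move_arm:
  increments: [255,50,40,-40,0,255,50,80,-80,0,255,50,100,-100,0,255,50,100,-100,0,255,50,100,-100,0]

```text
t: 12.7
ee_pos: [359.2, 240.6, 238.2]
orientation: [-0.0, -3.141, 0.005]
ft_force: [0.5, 0.3, -1.0]
width: 65.4
```

```bash
python3 - <<'E'
from h import *
plan(410,140,50,90); snap('wrist','w9')
E
```

```text
t 12.7 pos [359.2 240.6 238.2] jaw 90.0 tilt 0.17 w 65.4 q5 -1.0 F [ 0.55  0.31 -1.03] M [0.021 0.046 0.015]
  shift [ -50.9 -100.1  188.5] dist 219.4 toolx [-1.     0.     0.001]
  yaw -0.0 or 180.0
```

View pics/w9.png

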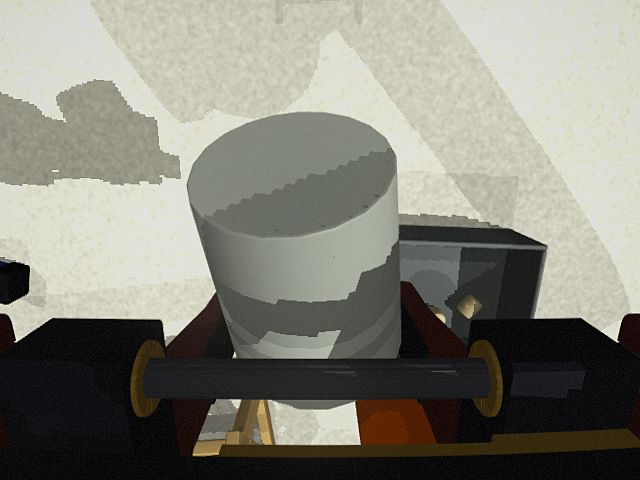

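Request:
move_arm:
  increments: [255,-40,-60,0,0,255,-40,-120,0,0,255,-40,-180,0,0,255,-40,-230,0,0,255,-40,-230,0,0,255,-40,-230,0,0]

```text
t: 13.5
ee_pos: [398.2, 9.7, 237.8]
orientation: [-0.005, -3.138, 0.005]
ft_force: [0.8, 0.9, -0.1]
width: 65.0
```

```bash
python3 - <<'E'
from h import *
plan(410,140,50,90); snap('top','t10'); snap('scene','s10')
crop('t10',130,220,330,320,4,'t10c')
E
```

```text
t 13.5 pos [398.2   9.7 237.8] jaw 89.8 tilt 0.25 w 65.0 q5 -1.57 F [ 0.84  0.87 -0.13] M [-0.    -0.053 -0.013]
  shift [-12.  130.9 187.4] dist 228.9 toolx [-1.     0.003  0.003]
  yaw -0.2 or 179.8
```

View pics/t10c.png

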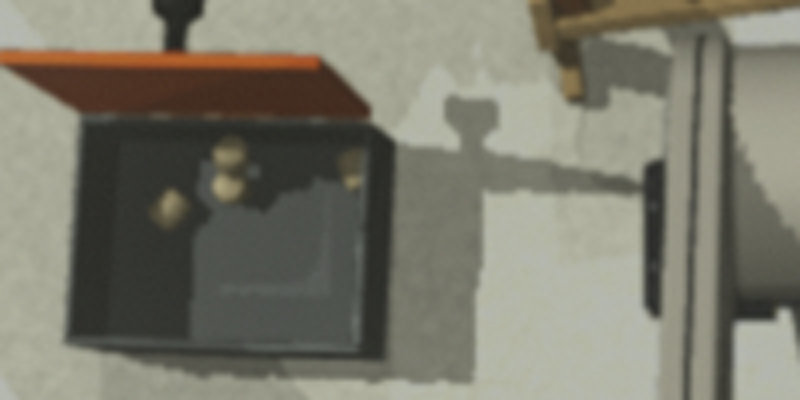

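View pics/s10.png

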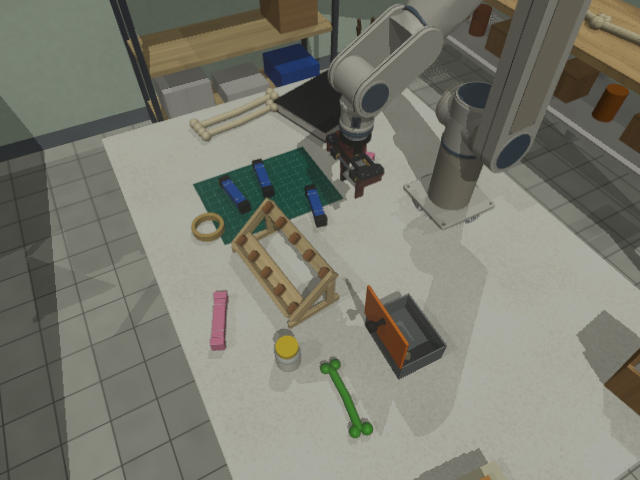

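```bash
python3 - <<'E'
from h import *
plan(412,140,52,90)
E
```

```text
t 13.6 pos [398.5  10.8 238.2] jaw 90.0 tilt 0.23 w 65.1 q5 -1.57 F [ 0.37 -0.23 -1.11] M [-0.015  0.009 -0.03 ]
  shift [-13.9 129.8 185.7] dist 227.0 toolx [-1.     0.     0.002]
  yaw -0.0 or 180.0
```

Request:
move_arm:
  increments: [255,-14,50,40,0,255,-14,100,80,0,255,-14,130,130,0,255,-14,130,170,0,255,-14,130,186,0,255,-14,130,186,0,75,-14,130,186,0,70,-14,130,186,0,70,-14,130,186,0]

```text
t: 14.72
ee_pos: [412.7, 140.3, 52.5]
orientation: [-0.001, -3.141, 0.004]
ft_force: [0.3, -0.5, -0.5]
width: 65.5
```

```bash
python3 - <<'E'
from h import *
plan(412,140,52,90); snap('wrist','w11')
E
```

```text
t 14.72 pos [412.7 140.3  52.5] jaw 90.0 tilt 0.16 w 65.5 q5 -1.26 F [ 0.32 -0.45 -0.53] M [ 0.025 -0.081 -0.072]
  shift [ 0.7 -0.3  0.5] dist 0.9 toolx [-1.     0.     0.001]
  yaw -0.0 or 180.0
```

View pics/w11.png

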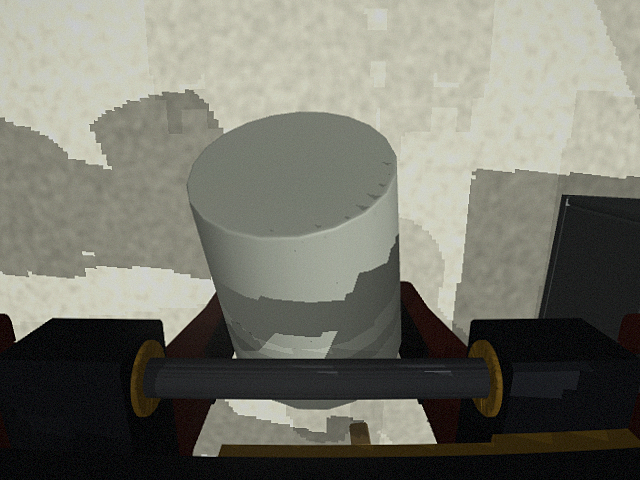

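Request:
move_arm:
  increments: [67,0,0,0,0,66,0,0,0,0,65,0,0,0,0,65,0,0,0,0]

```text
t: 15.28
ee_pos: [412.6, 140.2, 52.3]
orientation: [-0.001, -3.14, 0.004]
ft_force: [0.7, 0.3, -1.4]
width: 66.1
```

```bash
python3 - <<'E'
from h import *
plan(412,140,52,90); snap('wrist','w12')
E
```

```text
t 15.28 pos [412.6 140.2  52.3] jaw 90.0 tilt 0.17 w 66.1 q5 -1.26 F [ 0.69  0.35 -1.44] M [ 0.005 -0.053  0.021]
  shift [ 0.6 -0.2  0.3] dist 0.7 toolx [-1.     0.001  0.001]
  yaw -0.0 or 180.0
```

View pics/w12.png

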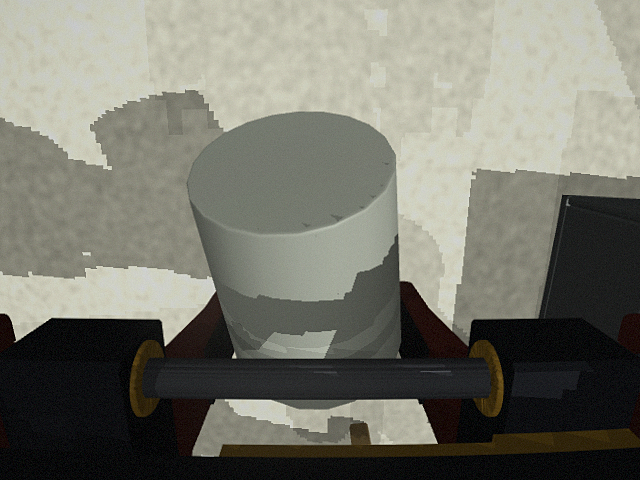

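Request:
move_arm:
  increments: [64,0,0,0,0,63,0,0,0,0,63,0,0,0,0]

```text
t: 15.7
ee_pos: [412.6, 140.3, 52.4]
orientation: [-0.001, -3.141, 0.004]
ft_force: [0.5, 0.5, -0.2]
width: 65.9
```

```bash
python3 - <<'E'
from h import *
plan(412,140,52,90); snap('wrist','w13')
E
```

```text
t 15.7 pos [412.6 140.3  52.4] jaw 90.0 tilt 0.17 w 65.9 q5 -1.26 F [ 0.5   0.52 -0.21] M [-0.008 -0.023 -0.038]
  shift [ 0.6 -0.3  0.4] dist 0.7 toolx [-1.     0.     0.001]
  yaw -0.0 or 180.0
```

View pics/w13.png

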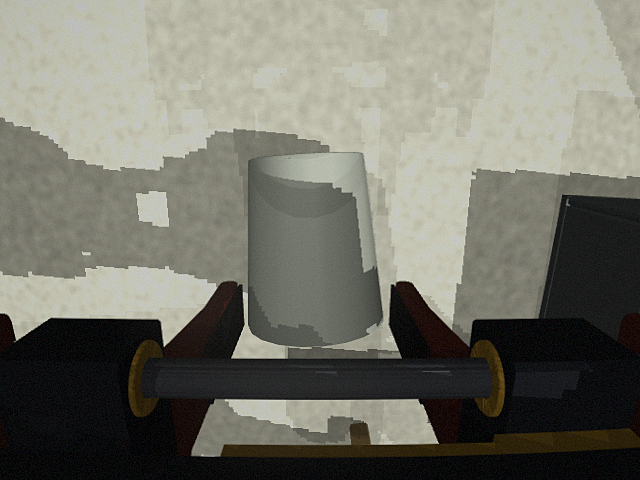

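```bash
python3 - <<'E'
from h import *
W=load('w13')
for p,z in [((248,325),34),((382,320),34),((248,165),27),((364,157),27),((315,346),5),((305,152),54)]: print(p,onz(W,p,z).round(1))
snap('top','t13'); crop('t13',230,230,330,330,5,'t13c')
snap('scene','s13'); crop('s13',320,220,440,320,5,'s13c')
E
```

```text
(248, 325) [430.3 105.2  34. ]
(382, 320) [427.4 173.3  34. ]
(248, 165) [350.8 107.6  27. ]
(364, 157) [347.2 162.5  27. ]
(315, 346) [458.2 139.1   5. ]
(305, 152) [344.4 135.5  54. ]
```

View pics/s13c.png

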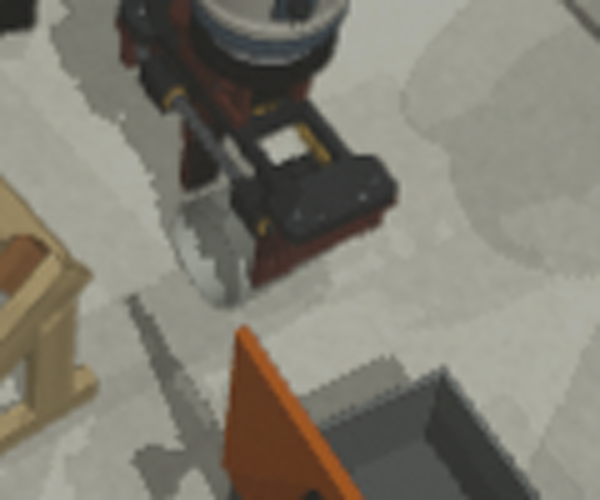

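Request:
move_arm:
  increments: [0,0,0,0,0,0,0,0,0,0,0,23,-3,0,-3,0,23,-3,20,-3,0,23,-3,40,-3,0,23,-3,40,-3,255,23,-3,40,-3,255,23,-3,40,-3,255,23,-3,40,-3,255,23,-3,40,-3,255,23,-3,40,-3]

```text
t: 17.23
ee_pos: [389.9, 137.3, 12.8]
orientation: [0.082, -3.14, 0.004]
ft_force: [-0.3, -0.2, 6.8]
width: 60.6
```

```bash
python3 - <<'E'
from h import *
plan(330,361,120,90); snap('wrist','w14')
E
```

```text
t 17.23 pos [389.9 137.3  12.8] jaw 93.0 tilt 0.14 w 60.6 q5 -1.31 F [-0.29 -0.19  6.8 ] M [ 0.038 -0.016 -0.018]
  shift [  48.3  226.3 -107.8] dist 255.2 toolx [-0.999 -0.052  0.   ]
  yaw 3.0 or -177.0
```

View pics/w14.png

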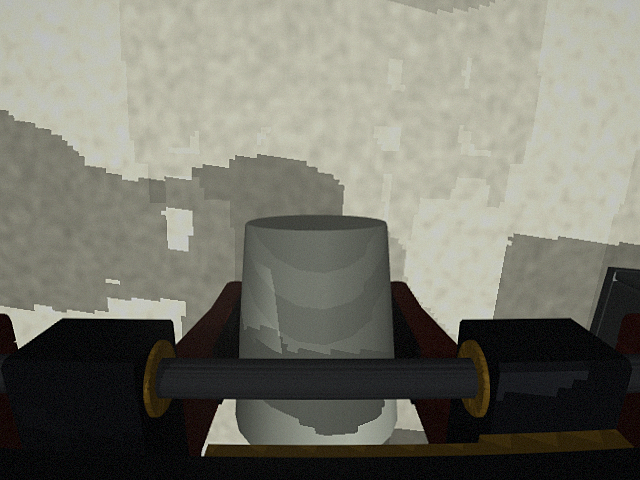

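Request:
move_arm:
  increments: [255,0,0,-40,0,255,0,0,-80,0,255,0,0,-110,2,255,20,50,-110,4,255,40,100,-110,5,255,55,150,-110,5,255,48,200,-110,5,255,48,226,-110,5,255,48,226,-110,5,255,48,226,-110,5]

```text
t: 18.52
ee_pos: [329.7, 359.6, 121.8]
orientation: [-0.055, -3.14, 0.006]
ft_force: [0.4, 0.3, -0.3]
width: 60.7
```

```bash
python3 - <<'E'
from h import *
plan(337,361,82,88); snap('wrist','w15')
E
```

```text
t 18.52 pos [329.7 359.6 121.8] jaw 88.0 tilt 0.24 w 60.7 q5 -0.73 F [ 0.4   0.32 -0.3 ] M [-0.017 -0.034 -0.049]
  shift [-7.3  1.9 39.8] dist 40.5 toolx [-0.999  0.035  0.001]
  yaw -0.0 or 180.0
```

View pics/w15.png

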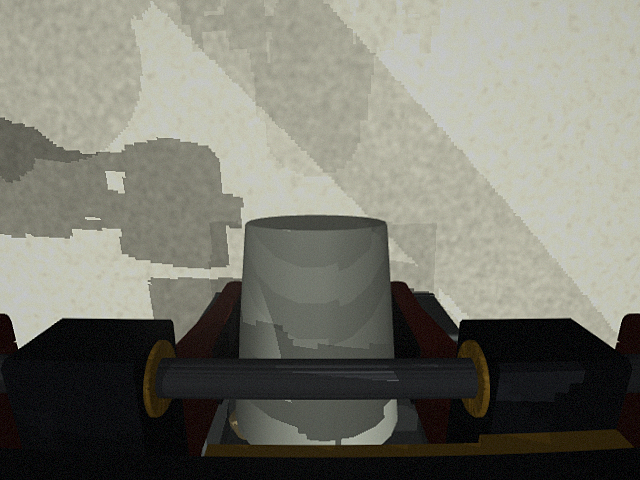

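Request:
move_arm:
  increments: [255,-8,2,30,0,255,-8,2,40,0,255,-5,2,44,0,255,-1,2,48,0,255,1,2,53,0,255,3,2,58,0,255,4,2,63.5,0,255,5,2,69,0,255,5,2,69,0]

```text
t: 19.7
ee_pos: [321.9, 360.1, 52.4]
orientation: [-0.056, -3.136, 0.01]
ft_force: [-10.8, 0.3, 3.3]
width: 60.7
```

```bash
python3 - <<'E'
from h import *
plan(325,361,42,88); snap('wrist','w16')
E
```

```text
t 19.7 pos [321.9 360.1  52.4] jaw 87.9 tilt 0.49 w 60.7 q5 -0.72 F [-10.78   0.25   3.25] M [0.046 1.344 0.047]
  shift [-3.1  1.1 10.4] dist 10.9 toolx [-0.999  0.036  0.005]
  yaw -0.1 or 179.9
```

View pics/w16.png

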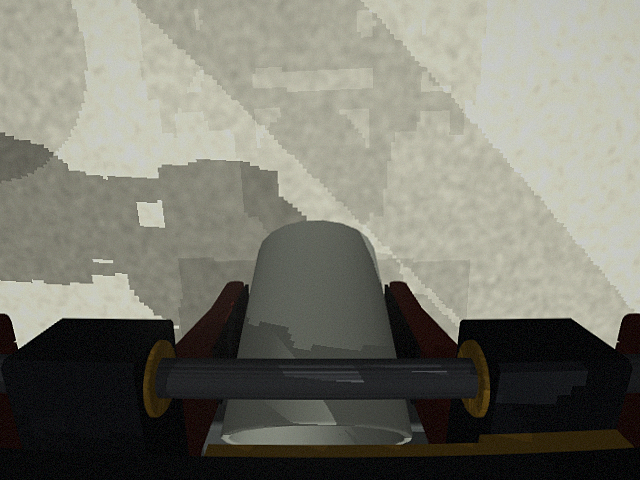

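Request:
move_arm:
  increments: [255,0,0,5,0,255,-1,0,10,0,255,-2,0,13,0,255,-4,0,16,0,255,-4,0,16,0]

```text
t: 20.38
ee_pos: [319.8, 357.9, 35.5]
orientation: [-0.056, -3.127, 0.019]
ft_force: [-26.0, 6.1, 4.6]
width: 61.2
```

```bash
python3 - <<'E'
from h import *
plan(325,361,42,88); snap('wrist','w17'); snap('scene','s17'); crop('s17',340,220,480,330,5,'s17c')
E
```

```text
t 20.38 pos [319.8 357.9  35.5] jaw 88.0 tilt 1.08 w 61.2 q5 -0.72 F [-25.96   6.14   4.56] M [1.078 3.577 0.28 ]
  shift [-5.   3.2 -6.6] dist 8.9 toolx [-0.999  0.036  0.014]
  yaw -0.0 or 180.0
```

View pics/w17.png

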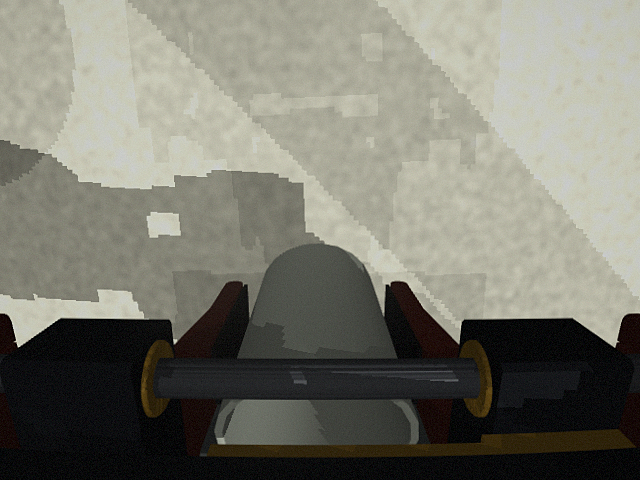

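View pics/s17c.png

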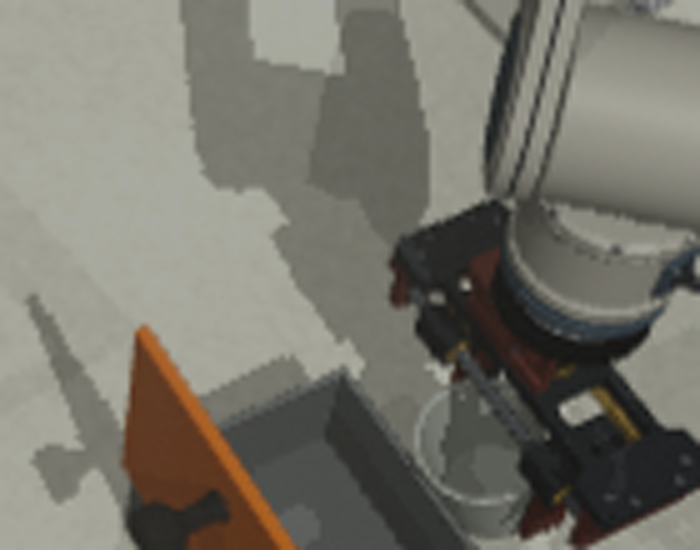

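Request:
move_arm:
  increments: [255,0,0,-5,0,255,-4,1,-6,0,255,-8,1,-6,0,255,-12,1,-6,0,255,-12,1,-6,0]

```text
t: 21.1
ee_pos: [324.5, 354.2, 40.1]
orientation: [-0.057, -3.113, 0.034]
ft_force: [-30.7, 0.6, 8.1]
width: 62.0
```

```bash
python3 - <<'E'
from h import *
plan(330,361,38,88); snap('wrist','w18'); snap('scene','s18'); crop('s18',340,220,480,330,5,'s18c')
E
```

```text
t 21.1 pos [324.5 354.2  40.1] jaw 87.9 tilt 2.01 w 62.0 q5 -0.74 F [-30.66   0.59   8.14] M [ 0.014  4.174 -0.031]
  shift [-5.3  7.   1.8] dist 9.0 toolx [-0.999  0.037  0.027]
  yaw -0.1 or 179.9
```

View pics/w18.png

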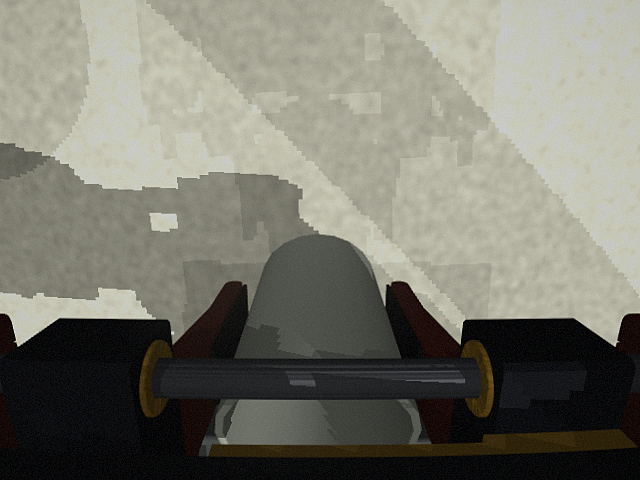

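View pics/s18c.png

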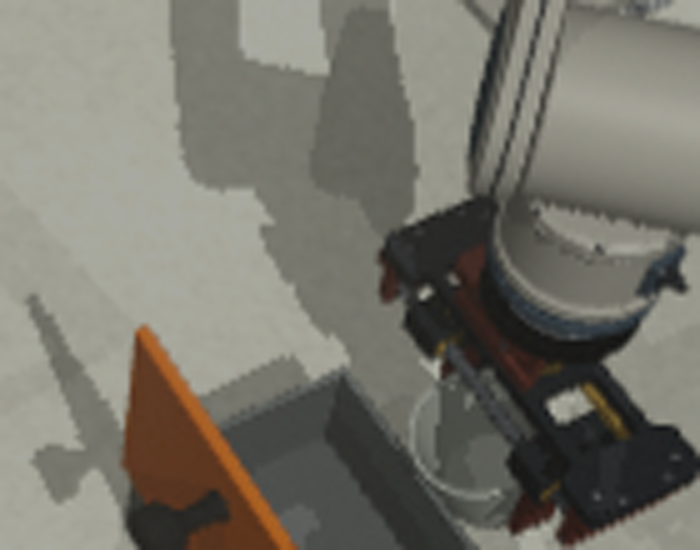

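Request:
move_arm:
  increments: [255,4,4,2,0,255,6,6,4,0,76,6,6,4,0,72,6,6,4,0,68,6,6,4,0,64,6,6,4,0,60,6,6,4,0,55,6,6,4,0]

```text
t: 22.2
ee_pos: [318.6, 360.3, 36.1]
orientation: [-0.057, -3.113, 0.034]
ft_force: [-1.7, -0.3, -0.2]
width: 68.9
```

```bash
python3 - <<'E'
from h import *
plan(330,361,38,88); snap('wrist','w19'); snap('scene','s19'); crop('s19',340,220,480,330,5,'s19c')
E
```

```text
t 22.2 pos [318.6 360.3  36.1] jaw 87.9 tilt 2.01 w 68.9 q5 -0.72 F [-1.67 -0.26 -0.24] M [ 0.002  0.025 -0.003]
  shift [-11.3   1.1  -2.2] dist 11.6 toolx [-0.999  0.037  0.027]
  yaw -0.1 or 179.9
```

View pics/w19.png

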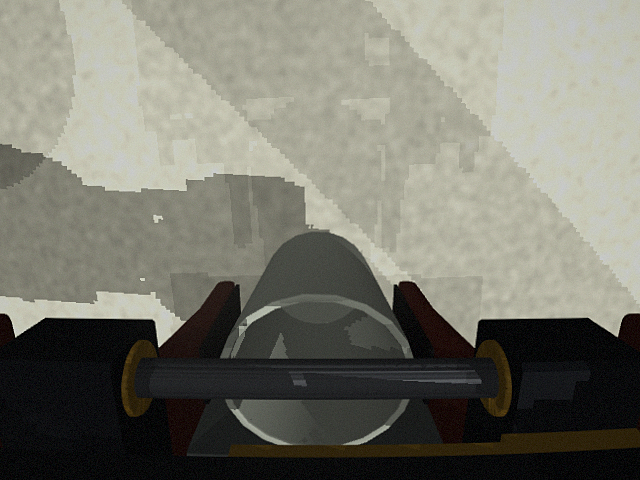

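View pics/s19c.png

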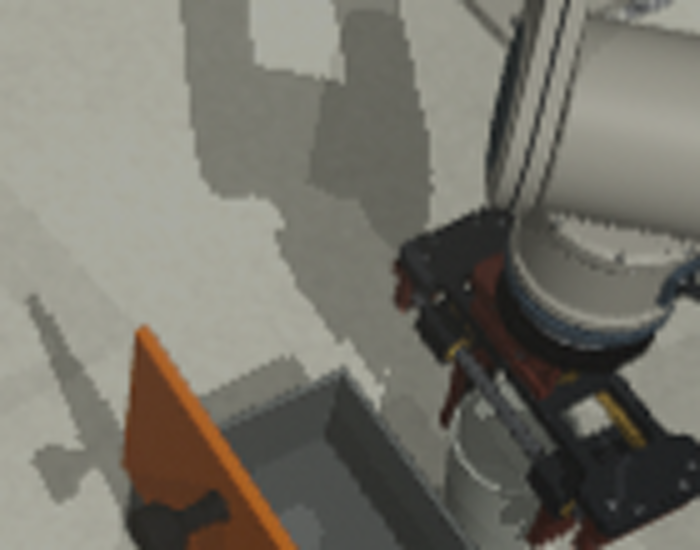

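```bash
python3 - <<'E'
from h import *
plan(319,360,230,88); plan(319,360,130,88)
E
```

```text
t 22.3 pos [318.6 360.4  36.1] jaw 87.9 tilt 2.0 w 68.6 q5 -0.72 F [-0.18 -0.19 -0.12] M [ 0.062 -0.019 -0.019]
  shift [   4.8   -4.6 -193.8] dist 193.9 toolx [-0.999  0.037  0.027]
  yaw -0.1 or 179.9
t 22.3 pos [318.6 360.4  36.1] jaw 87.9 tilt 2.0 w 68.6 q5 -0.72 F [-0.18 -0.19 -0.12] M [ 0.062 -0.019 -0.019]
  shift [  2.1  -2.4 -93.8] dist 93.9 toolx [-0.999  0.037  0.027]
  yaw -0.1 or 179.9
```

Request:
move_arm:
  increments: [0,0,0,0,0,0,0,0,0,0,0,2,-2,-50,0,0,3,-3,-94,0,0,5,-5,-150,0,0,5,-5,-200,0,0,7,-7,-254,0,0,7,-7,-254,0]

```text
t: 23.3
ee_pos: [320.0, 360.7, 294.5]
orientation: [-0.057, -3.119, 0.024]
ft_force: [0.4, -0.1, -0.6]
width: 87.7
```

```bash
python3 - <<'E'
from h import *
plan(555,405,290,88); plan(556,405,165,88); snap('wrist','w20')
E
```

```text
t 23.3 pos [320.  360.7 294.5] jaw 87.9 tilt 1.52 w 87.7 q5 -0.72 F [ 0.39 -0.14 -0.61] M [-0.    -0.073 -0.028]
  shift [-233.3   52.9   -1.3] dist 239.2 toolx [-0.999  0.037  0.021]
  yaw -0.1 or 179.9
t 23.3 pos [320.  360.7 294.5] jaw 87.9 tilt 1.52 w 87.7 q5 -0.72 F [ 0.39 -0.14 -0.61] M [-0.    -0.073 -0.028]
  shift [-236.9   54.9  123.7] dist 272.8 toolx [-0.999  0.037  0.021]
  yaw -0.1 or 179.9
```

View pics/w20.png

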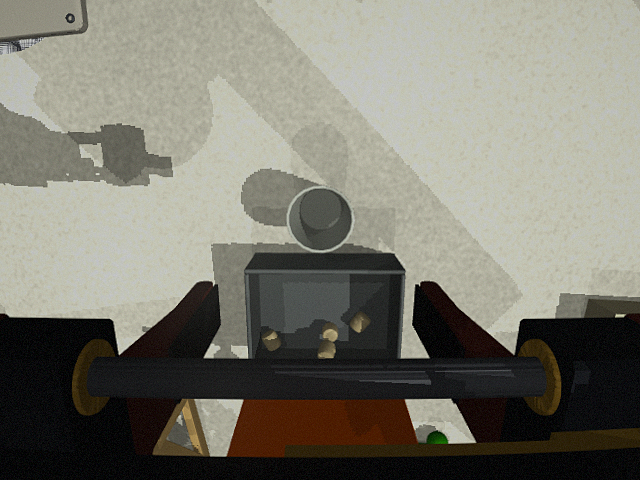

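Request:
move_arm:
  increments: [255,-60,14,-10,0,255,-120,28,-10,0,255,-180,40,-10,0,255,-235,53,-5,0,255,-236,53,0,0,255,-236,53,0,0,255,-237,54,60,0,255,-237,55,124,0,255,-237,55,124,0,255,-237,55,124,0]

```text
t: 24.6
ee_pos: [554.9, 404.4, 163.5]
orientation: [-0.056, -3.118, 0.027]
ft_force: [-0.1, 0.3, 0.2]
width: 0.5
```

```bash
python3 - <<'E'
from h import *
plan(500,405,170,88); snap('wrist','w21'); snap('scene','s21'); crop('s21',300,190,460,350,4,'s21c')
E
```

```text
t 24.6 pos [554.9 404.4 163.5] jaw 87.9 tilt 1.65 w 0.5 q5 -0.92 F [-0.1   0.31  0.21] M [ 0.017 -0.006 -0.019]
  shift [55.  -1.5 -5.2] dist 55.2 toolx [-0.999  0.036  0.023]
  yaw -0.1 or 179.9
```

View pics/w21.png

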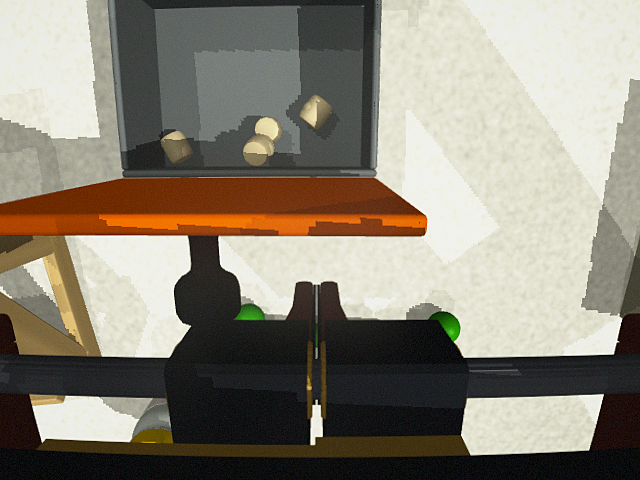

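View pics/s21c.png

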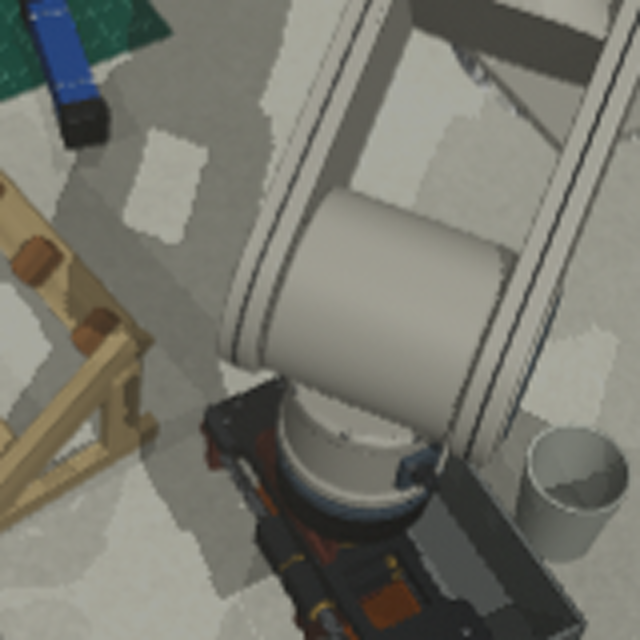

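Request:
move_arm:
  increments: [255,20,0,-3,0,255,38,0,-5,0,255,55,0,-5,0,255,72,0,-1,0,255,88,0,5,0,255,100,0,12,0,255,110,0,20,0,255,120,0,29,0,255,128,0,39,0,255,134,0,51,0,255,139,0,63,0,255,139,0,63,0]

```text
t: 26.2
ee_pos: [414.8, 408.3, 103.3]
orientation: [-0.056, -3.119, 0.027]
ft_force: [0.0, 0.7, -0.5]
width: 0.5
```

```bash
python3 - <<'E'
from h import *
plan(411,409,78,88); snap('wrist','w22')
E
```

```text
t 26.2 pos [414.8 408.3 103.3] jaw 87.9 tilt 1.62 w 0.5 q5 -0.78 F [ 0.01  0.66 -0.53] M [ 0.039  0.004 -0.019]
  shift [ 3.3  1.  25.3] dist 25.6 toolx [-0.999  0.036  0.022]
  yaw -0.1 or 179.9
```

View pics/w22.png

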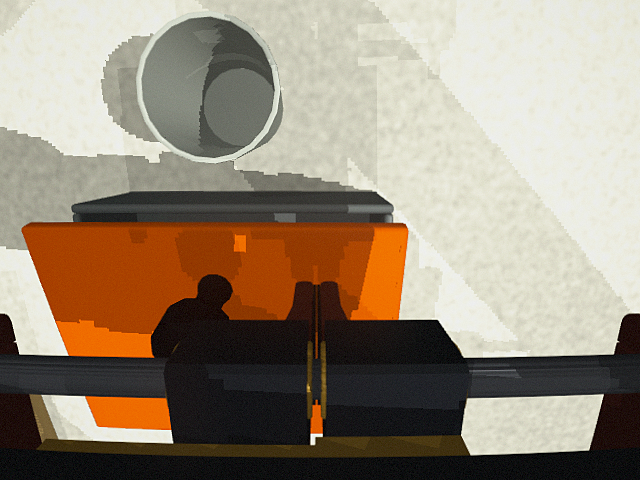

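Request:
move_arm:
  increments: [255,2,0,8,0,255,3,0,16,0,255,3,0,22,0,255,3,0,27,0,255,3,0,27,0,255,3,0,27,0]

```text
t: 27.0
ee_pos: [411.8, 408.3, 78.6]
orientation: [-0.057, -3.119, 0.026]
ft_force: [-5.0, -3.1, 18.5]
width: 0.8
```

```bash
python3 - <<'E'
from h import *
plan(411,409,78,88); snap('wrist','w23')
E
```

```text
t 27.0 pos [411.8 408.3  78.6] jaw 87.9 tilt 1.56 w 0.8 q5 -0.78 F [-5.01 -3.14 18.49] M [-0.675  0.859 -0.013]
  shift [0.8 0.7 0.6] dist 1.2 toolx [-0.999  0.036  0.021]
  yaw -0.1 or 179.9
```

View pics/w23.png

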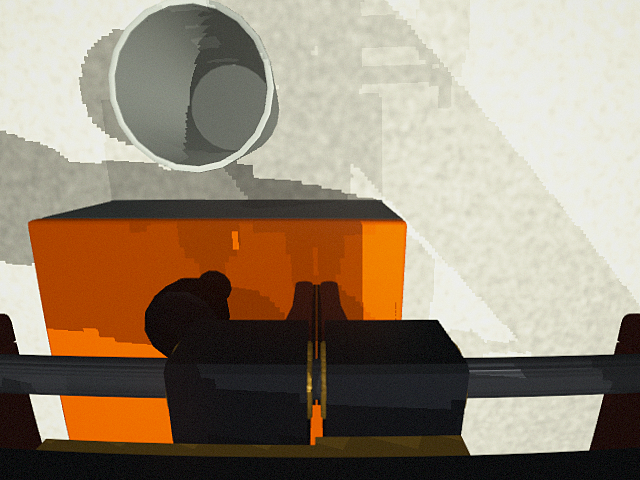

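Request:
move_arm:
  increments: [255,0,0,1.5,0,255,0,0,1.5,0,255,0,0,0,0,255,0,0,-50,0,255,0,0,-110,0,255,0,0,-170,0,255,0,0,-200,0,255,0,0,-200,0]

```text
t: 28.05
ee_pos: [417.3, 412.5, 281.0]
orientation: [-0.057, -3.123, 0.02]
ft_force: [0.6, -0.5, -0.6]
width: 0.8
```

```bash
python3 - <<'E'
from h import *
plan(411,-160,278,90); snap('wrist','w24')
E
```

```text
t 28.05 pos [417.3 412.5 281. ] jaw 87.9 tilt 1.25 w 0.8 q5 -0.78 F [ 0.55 -0.49 -0.57] M [ 0.085 -0.036  0.018]
  shift [ -14.7 -572.3   10.3] dist 572.5 toolx [-0.999  0.036  0.017]
  yaw -2.1 or 177.9
```

View pics/w24.png

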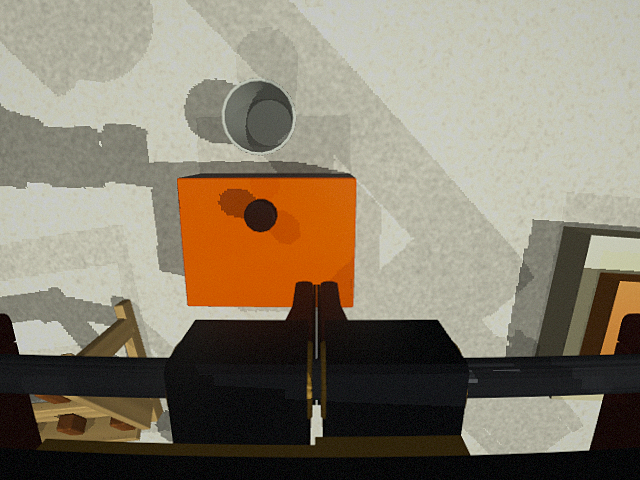

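```bash
python3 - <<'E'
from h import *
plan(500,40,340,90); 
E
```

```text
t 28.1 pos [416.3 411.6 278.8] jaw 87.9 tilt 1.47 w 0.2 q5 -0.78 F [-0.32  0.04 -0.13] M [ 0.09  -0.016 -0.014]
  shift [ -95.9 -369.3  -57.2] dist 385.8 toolx [-0.999  0.037  0.02 ]
  yaw -2.1 or 177.9
```

Request:
move_arm:
  increments: [0,-15,-60,-57,-2,0,-30,-120,-57,-2,0,-47,-180,-57,-2,0,-63,-240,-57,-2,0,-80,-300,-57,-2,0,-96,-369,-57,-2,0,-96,-369,-57,-2,0,-96,-369,-57,-2,0,-96,-369,-57,-2]

```text
t: 29.22
ee_pos: [499.5, 40.8, 338.4]
orientation: [-0.002, -3.118, 0.023]
ft_force: [-0.8, 0.1, -0.5]
width: 86.3
```

```bash
python3 - <<'E'
from h import *
plan(500,40,340,90); snap('wrist','w25'); snap('top','t25')
E
```

```text
t 29.23 pos [499.5  40.8 338.4] jaw 89.9 tilt 1.58 w 86.3 q5 -1.5 F [-0.75  0.1  -0.47] M [ 0.086 -0.012 -0.021]
  shift [-0.5 -0.8 -1.6] dist 1.9 toolx [-1.     0.002  0.023]
  yaw -0.1 or 179.9
```

View pics/w25.png

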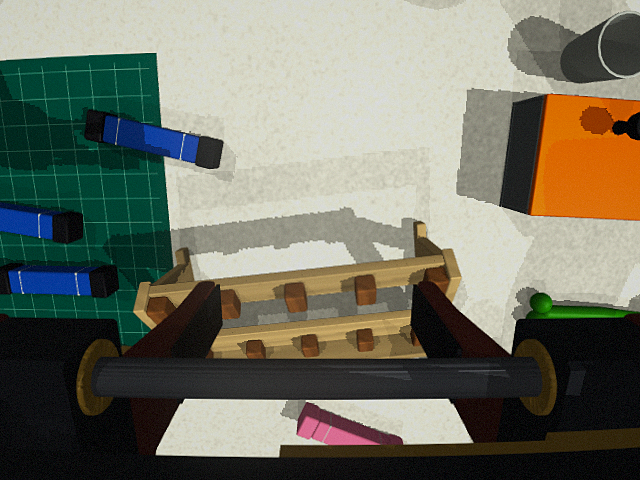

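View pics/t25.png

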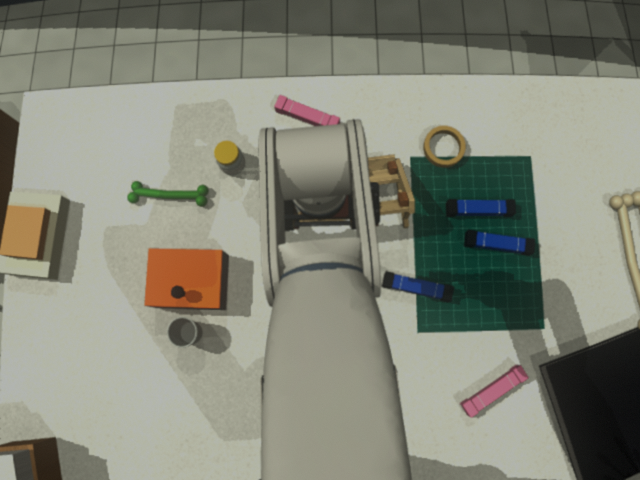

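Request:
move_arm:
  increments: [0,50,0,-12,0,0,85,0,-12,0,0,85,0,-12,0,0,85,0,-12,0]

```text
t: 29.82
ee_pos: [415.5, 42.2, 353.1]
orientation: [0.002, -3.121, 0.024]
ft_force: [-0.7, 0.7, -0.3]
width: 87.5
```

```bash
python3 - <<'E'
from h import *
plan(411,-160,278,90); snap('wrist','w26'); crop('w26',130,220,470,480,2.3,'w26c'); crop('w25',130,220,470,370,2.3,'w25c')
E
```

```text
t 29.82 pos [415.5  42.2 353.1] jaw 90.1 tilt 1.48 w 87.5 q5 -1.49 F [-0.68  0.72 -0.35] M [ 0.044 -0.016  0.017]
  shift [   3.2 -201.    78.2] dist 215.7 toolx [-1.    -0.001  0.021]
  yaw 0.1 or -179.9
```

View pics/w26.png

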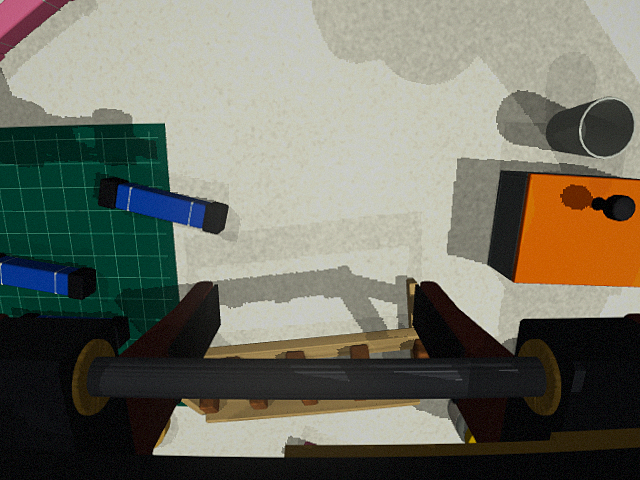

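View pics/w25c.png

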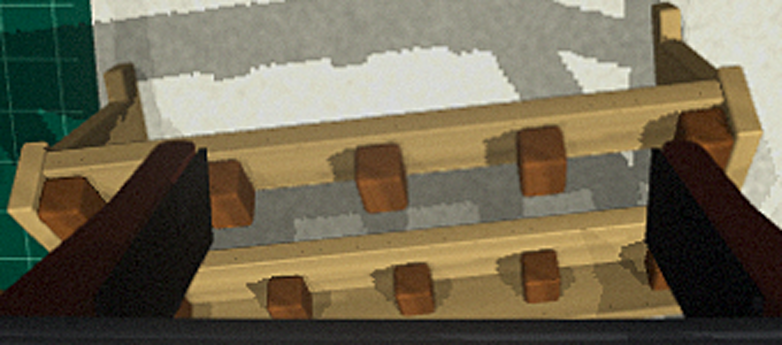

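Request:
move_arm:
  increments: [0,-60,0,10,0,0,-120,0,15,0,0,-180,0,10,0,0,-230,0,0,0,0,-230,0,0,0,0,-230,0,0,0]

```text
t: 30.62
ee_pos: [645.2, 42.3, 346.8]
orientation: [0.002, -3.118, 0.024]
ft_force: [0.4, -0.2, -0.8]
width: 87.7
```

```bash
python3 - <<'E'
from h import *
plan(411,-160,278,90); snap('wrist','w27'); crop('w27',130,50,510,330,2.1,'w27c')
E
```

```text
t 30.62 pos [645.2  42.3 346.8] jaw 90.1 tilt 1.61 w 87.7 q5 -1.52 F [ 0.41 -0.23 -0.84] M [ 0.037 -0.019 -0.035]
  shift [ 232.6 -200.9   77.3] dist 317.0 toolx [-1.    -0.001  0.024]
  yaw 0.1 or -179.9
```

View pics/w27.png

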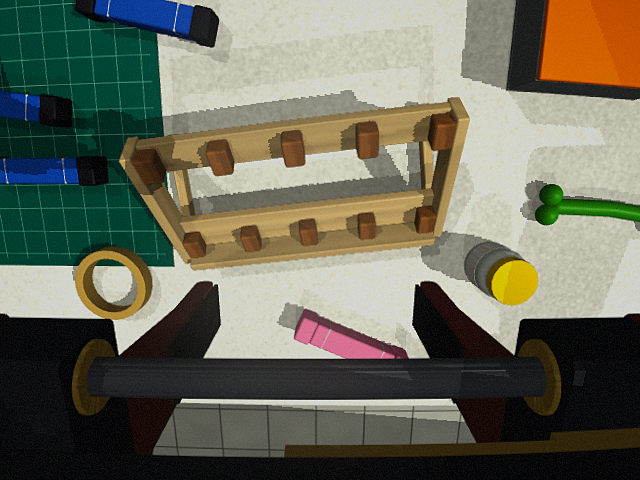

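View pics/w27c.png

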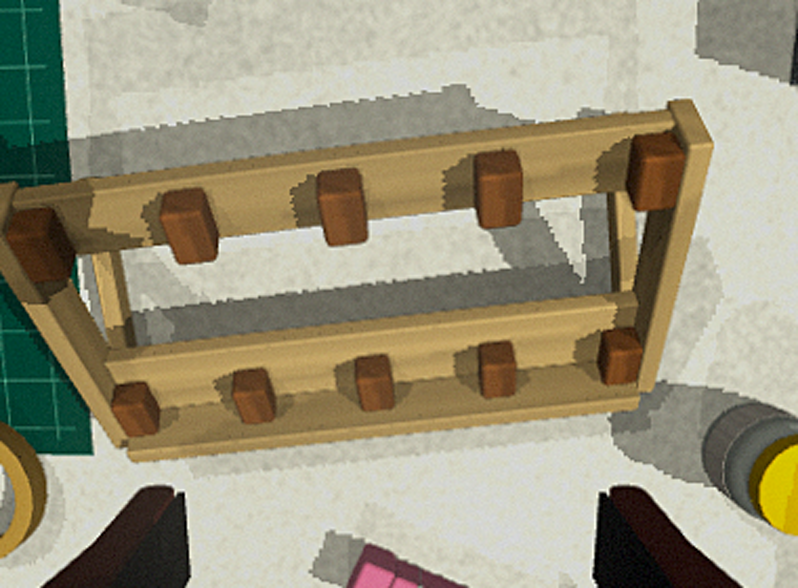

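```bash
cat > rack.py <<'E'
from h import *
from scipy.optimize import least_squares
A=load('w27');B=load('w25');T=load('top0')
U=[(40,246),(189,226),(343,207),(498,190),(657,172)];L=[(135,408),(253,396),(375,382),(497,369),(621,356)]
obs=[(A,'U',i,(p[0]/2.1+130,p[1]/2.1+50)) for i,p in enumerate(U)]+[(A,'L',i,(p[0]/2.1+130,p[1]/2.1+50)) for i,p in enumerate(L)]
obs+=[(B,'U',i,(p[0]/2.3+130,p[1]/2.3+220)) for i,p in [(2,(381,178)),(3,(542,160))]]
obs+=[(B,'L',i,(p[0]/2.3+130,p[1]/2.3+220)) for i,p in [(2,(289,297)),(3,(413,288)),(4,(541,275))]] if False else []
s,c=np.sin(np.radians(40)),np.cos(np.radians(40))
def frame(q):
    X,Y,yaw,z,du=q; ex=np.array([np.cos(yaw),np.sin(yaw),0]);ey=np.array([-np.sin(yaw),np.cos(yaw),0]); ez=np.array([0,0,1.])
    u=c*ex+s*ez; n=-s*ex+c*ez; return np.array([X,Y,z]),ey,u,n
def res(q):
    o,ey,u,n=frame(q); r=[]
    for d,k,i,p in obs:
        cen=o+ey*(140-70*i)+(u*q[4] if k=='U' else 0)   # image left = world -y = rack +y
        P=[cen+ey*a+n*b+u*e for a in(-10,10) for b in(-10,10) for e in(-15,15)]
        h=cv2.convexHull(proj(d,P).astype(np.float32)); m=cv2.moments(h); r+=[m['m10']/m['m00']-p[0],m['m01']/m['m00']-p[1]]
    return np.array(r)
sol=least_squares(res,[600,40,np.pi,40,110]); q=sol.x
print(q.round(2),np.degrees(q[2]),np.abs(sol.fun).max(),np.sqrt((sol.fun**2).mean()))
o,ey,u,n=frame(q); print('slope u',u.round(3))
# mid between fence centres on rail plane
mid=o+u*q[4]/2-n*10; print('rail plane mid of fences',mid.round(1))
# ledge: top inner edge line in w27c bottom: ledge top face ; print projected candidates
for b in range(4):
    print(b,(mid+n*18+ey*(-105+70*b)).round(1))
import pickle; pickle.dump((o,ey,u,n,q),open('rack.pkl','wb'))
print('fence top check T', [(proj(T,o+ey*(140-70*i)+u*q[4])).round(1).tolist() for i in (0,4)])
# ledge top-edge: points at 30 proud for u offset
for ul in (-15,-20,-25,-30): print(ul, (proj(A,[o+u*ul-n*10+n*30+ey*y for y in (120,-120)])-[130,50])*2.1)
E
python3 rack.py
```

```text
[680.5   27.43   3.27 -16.19 136.75] 187.0773274110253 22.869471470859025 10.055954150531
slope u [-0.76  -0.094  0.643]
rail plane mid of fences [622.1  20.2  20.1]
0 [620.7 125.8  33.9]
1 [629.3  56.3  33.9]
2 [637.9 -13.1  33.9]
3 [646.6 -82.6  33.9]
fence top check T [[[399.6, 203.9]], [[275.5, 221.2]]]
-15 [[202.82422927 437.62705506]
 [564.07709536 395.92680848]]
-20 [[204.9645513  441.85735608]
 [563.5712048  400.55197995]]
-25 [[207.07463825 446.02631524]
 [563.07213969 405.10873731]]
-30 [[209.155101   450.13520864]
 [562.57976982 409.59853642]]
```

```bash
cat >> rack.py <<'E'
print('----'); full=obs
for name,ob in (('A',[x for x in full if x[0] is A]),('B',[x for x in full if x[0] is B]+[(B,'L',i,(p[0]/2.3+130,p[1]/2.3+220)) for i,p in [(1,(289,297)),(2,(413,288)),(3,(541,275))]])):
    obs=ob; sol=least_squares(res,[600,40,np.pi*1.02,40,110],x_scale=[10,10,.1,10,10]); print(name,sol.x.round(2),np.sqrt((sol.fun**2).mean())); print(sol.fun.reshape(-1,2).round(1).tolist())
print(A['obs']['ee_pos'],A['obs']['qvel'].round(3),B['obs']['ee_pos'])
E
python3 rack.py | sed -n '/----/,$p'
```

```text
----
A [669.09  28.06   3.26  45.92 126.21] 1.480988029154587
[[3.7, -0.6], [2.0, -0.0], [0.1, 0.3], [-0.5, -0.2], [-3.1, 0.4], [1.9, -1.0], [1.2, -1.4], [-0.2, -1.0], [-0.6, -1.1], [-1.9, -1.2]]
B [668.52  24.58   9.51  45.4  116.92] 2.340692453532527
[[0.6, 1.2], [-1.9, 3.6], [-2.1, -2.6], [-2.3, -2.6], [-3.4, -1.1]]
[645.16088988  42.29803738 346.75552433] [ 0.001 -0.032  0.025  0.002  0.002 -0.   ] [499.47744708  40.82294646 338.35055424]
```

```bash
cat > rack2.py <<'E'
from h import *
A=load('w27');B=load('w25')
U=[(40,246),(189,226),(343,207),(498,190),(657,172)];L=[(135,408),(253,396),(375,382),(497,369),(621,356)]
a=lambda p:(p[0]/2.1+130,p[1]/2.1+50); b=lambda p:(p[0]/2.3+130,p[1]/2.3+220)
for k,i,p in [('U',2,(381,178)),('U',3,(542,160)),('L',1,(289,297)),('L',2,(413,288)),('L',3,(541,275))]:
    X,e=tri(A,a((U if k=='U' else L)[i]),B,b(p)); print(k,i,X.round(1),e.round(1))
for n,p in [('cupfoot',None)]: pass
E
python3 rack2.py
```

```text
U 2 [572.6  16.9 133.9] 0.4
U 3 [564.9  86.9 131.3] 0.4
L 1 [679.2 -43.4  43.8] 0.5
L 2 [669.1  27.9  50.8] 0.8
L 3 [661.4  98.3  49.6] 0.2
```

```bash
sed -i 's/if False else \[\]//; s/\[(2,(289,297)),(3,(413,288)),(4,(541,275))\]\]$/[(1,(289,297)),(2,(413,288)),(3,(541,275))]]/; s/\[600,40,np.pi,40,110\])/[669,28,3.26,49,127],x_scale=[10,10,.1,10,10])/' rack.py; sed -i 's/^obs+=.*(289,297).*$/obs+=[(B,"L",i,(p[0]\/2.3+130,p[1]\/2.3+220)) for i,p in [(1,(289,297)),(2,(413,288)),(3,(541,275))]]/' rack.py; sed -i '/----/,$d' rack.py; python3 rack.py
python3 - <<'E'
from h import *
from math import *
E
```

```text
[669.72  28.01   3.26  49.08 126.94] 186.5457149827465 2.0958315452625698 0.7367947639048742
slope u [-0.761 -0.087  0.643]
rail plane mid of fences [615.   21.7  82.2]
0 [614.6 127.4  96. ]
1 [622.5  57.8  96. ]
2 [630.5 -11.7  96. ]
3 [638.5 -81.3  96. ]
fence top check T [[[401.6, 199.4]], [[271.2, 216.4]]]
-15 [[175.49002321 447.10930573]
 [587.50823606 403.50129203]]
-20 [[178.09079283 451.84778504]
 [586.67064003 408.71323684]]
-25 [[180.64989944 456.50813906]
 [585.84619757 413.83734061]]
-30 [[183.16829623 461.09221382]
 [585.03461497 418.87573207]]
```

```bash
python3 - <<'E'
from h import *
plan(600,-250,330,90)
E
```

```text
t 30.68 pos [644.7  42.3 347.2] jaw 90.1 tilt 1.58 w 87.4 q5 -1.52 F [-0.    1.04 -0.36] M [ 0.047 -0.01   0.033]
  shift [  44.6 -292.    22.7] dist 296.2 toolx [-1.    -0.001  0.023]
  yaw 0.1 or -179.9
```

Request:
move_arm:
  increments: [0,10,-60,0,0,0,20,-120,10,0,0,30,-180,20,0,0,40,-240,22,0,0,45,-292,22,0,0,45,-292,22,0,0,45,-292,22,0,0,45,-292,22,0]

```text
t: 31.68
ee_pos: [599.5, -248.4, 331.0]
orientation: [0.004, -3.119, 0.023]
ft_force: [0.6, -0.0, 0.2]
width: 87.7
```

```bash
python3 - <<'E'
from h import *
plan(600,-250,330,90); snap('wrist','w28')
E
```

```text
t 31.68 pos [ 599.5 -248.4  331. ] jaw 90.2 tilt 1.57 w 87.7 q5 -1.97 F [ 0.57 -0.03  0.16] M [ 0.037 -0.077 -0.019]
  shift [-0.5 -1.5  1. ] dist 1.9 toolx [-1.    -0.003  0.023]
  yaw 0.2 or -179.8
```

View pics/w28.png

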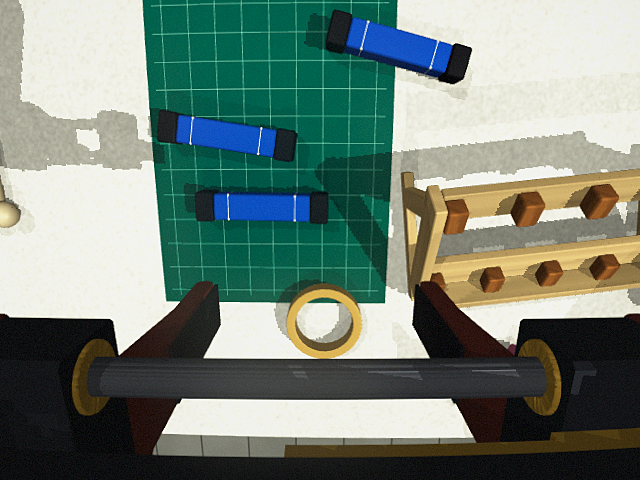

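```bash
python3 - <<'E'
from h import *
crop('w28',150,0,490,235,2.35,'w28c')
E
```

```text
(no output)
```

View pics/w28c.png

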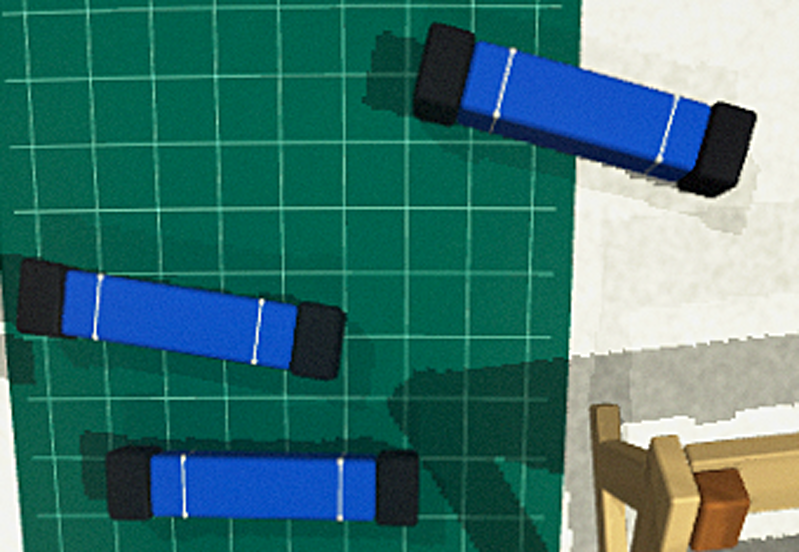

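```bash
python3 - <<'E'
from h import *
W=load('w28')
for n,a,b in [('t3',(504.5,82.5),(668,128)),('t2',(98,307),(258,331)),('t1',(184,485.5),(340,489.5))]:
    A,B=[onz(W,(p[0]/2.35+150,p[1]/2.35),34) for p in (a,b)]; d=B-A
    print(n,A.round(1),B.round(1),'mid',((A+B)/2).round(1),'len',np.linalg.norm(d).round(1),'ang',np.degrees(np.arctan2(d[1],d[0])).round(1))
E
```

```text
t3 [ 403.7 -200.8   34. ] [ 422.8 -123.3   34. ] mid [ 413.2 -162.    34. ] len 79.8 ang 76.1
t2 [ 505.3 -397.4   34. ] [ 517.2 -318.5   34. ] mid [ 511.3 -358.    34. ] len 79.8 ang 81.4
t1 [ 593.6 -358.5   34. ] [ 595.3 -278.9   34. ] mid [ 594.4 -318.7   34. ] len 79.7 ang 88.7
```

```bash
python3 - <<'E'
from h import *
plan(413.2,-162,200,-13.9)
E
```

```text
t 31.73 pos [ 599.7 -248.5  330.9] jaw 90.2 tilt 1.58 w 87.6 q5 -1.97 F [-0.49  0.3  -0.09] M [ 0.016 -0.065  0.022]
  shift [183.2  89.  133.9] dist 243.7 toolx [-1.    -0.003  0.023]
  yaw -75.9 or 104.1
```

Request:
move_arm:
  increments: [93,25,12,15,10,93,50,24,30,20,93,75,36,45,30,93,100,48,60,40,93,125,60,75,50,93,150,72,95,60,93,170,80,115,70,93,183,89,134,80,93,183,89,134,90,93,183,89,134,100,93,183,89,134,104,93,183,89,134,104]

```text
t: 33.22
ee_pos: [413.6, -161.2, 200.0]
orientation: [-2.469, -1.939, 0.043]
ft_force: [-0.2, -0.3, 0.8]
width: 55.7
```

```bash
python3 - <<'E'
from h import *
plan(413.2,-162,6,-13.9); snap('wrist','w29'); print(proj(load('w29'),[413.2,-162,34]))
E
```

```text
t 33.23 pos [ 413.6 -161.2  200. ] jaw -13.7 tilt 1.56 w 55.7 q5 -0.13 F [-0.16 -0.28  0.76] M [-0.077  0.08   0.005]
  shift [  3.    3.4 194. ] dist 194.0 toolx [ 0.237  0.971 -0.02 ]
  yaw 0.2 or -179.8
[[321.01163867 224.12952937]]
```

View pics/w29.png

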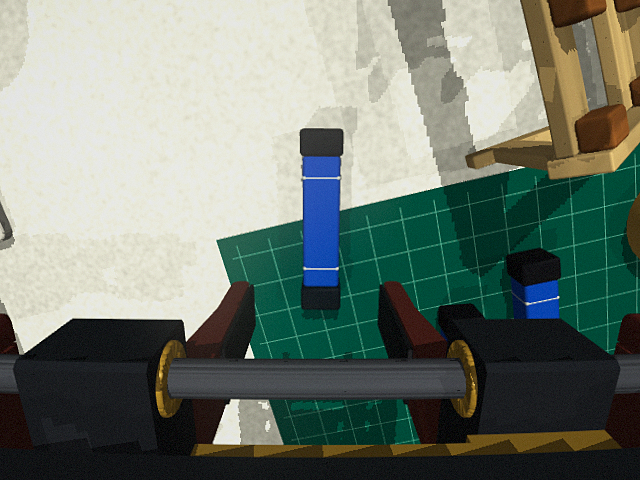

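Request:
move_arm:
  increments: [93,1,1,60,0,93,2,2,120,0,93,3,3,170,0,93,3,3,193,0,93,3,3,193,0,255,3,3,193,0,255,3,3,193,0,255,3,3,193,0,255,3,3,193,0,255,3,3,180,0,255,3,3,150,0,255,3,3,150,0]

```text
t: 34.78
ee_pos: [415.2, -162.0, 51.8]
orientation: [2.468, 1.94, -0.039]
ft_force: [0.2, 0.5, -4.2]
width: 31.7
```

```bash
python3 - <<'E'
from h import *
plan(413.2,-162,6,-13.9); snap('wrist','w30'); plan(413.2,-162,6,-13.9)
o=ctrl.get_obs(); R=cv2.Rodrigues(np.array(o['orientation']))[0]; print('M tool',R.T@o['moment'],'toolx',R[:,0])
E
```

```text
t 34.77 pos [ 415.2 -162.    51.8] jaw -13.7 tilt 1.44 w 31.7 q5 -0.11 F [ 0.24  0.48 -4.16] M [-0.213  0.039  0.005]
  shift [ 0.5 -1.3 45.9] dist 45.9 toolx [ 0.236  0.972 -0.021]
  yaw 0.2 or -179.8
t 34.83 pos [ 414.5 -161.7   50.9] jaw -13.7 tilt 1.48 w 31.9 q5 -0.11 F [ 0.46  0.52 -2.89] M [-0.135  0.133 -0.022]
  shift [ 0.3 -0.5 44.9] dist 44.9 toolx [ 0.236  0.972 -0.021]
  yaw 0.2 or -179.8
M tool [ 0.09784781 -0.16214844  0.02252883] toolx [ 0.23591858  0.97155527 -0.02056148]
```

View pics/w30.png

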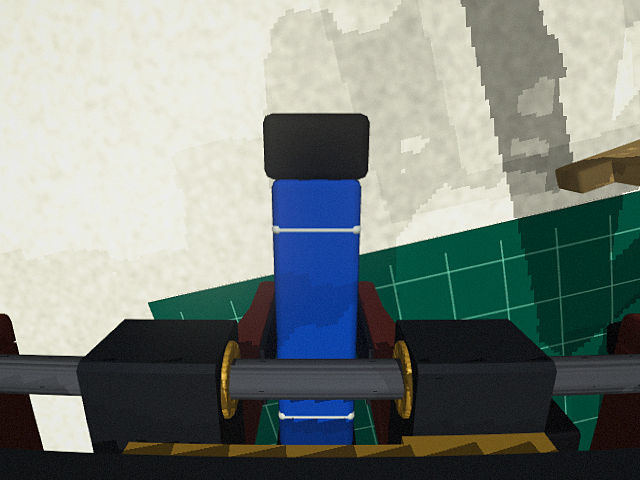

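```bash
python3 - <<'E'
from h import *
plan(612,127,195,-83.5)
E
```

```text
t 34.83 pos [ 414.5 -161.7   50.9] jaw -13.7 tilt 1.48 w 31.9 q5 -0.11 F [ 0.46  0.52 -2.89] M [-0.135  0.133 -0.022]
  shift [ 324.1  121.4 -152.8] dist 378.3 toolx [ 0.236  0.972 -0.021]
  yaw 69.8 or -110.2
```

Request:
move_arm:
  increments: [255,0,0,-60,0,255,0,0,-120,0,255,30,10,-155,10,255,75,30,-155,20,255,120,45,-155,30,255,165,60,-155,40,255,210,80,-155,50,255,255,95,-155,60,255,300,110,-153,70,255,324,121,-153,70,255,324,121,-153,70,255,324,121,-153,70]

```text
t: 36.33
ee_pos: [610.3, 126.3, 193.8]
orientation: [3.121, 0.173, -0.037]
ft_force: [-0.6, -0.5, -2.9]
width: 32.1
```

```bash
python3 - <<'E'
from h import *
plan(612,127,195,-83.5); snap('wrist','w31'); plan(612,127,142,-83.5); 
E
```

```text
t 36.33 pos [610.3 126.3 193.8] jaw -83.6 tilt 1.64 w 32.1 q5 1.66 F [-0.64 -0.51 -2.89] M [-0.03   0.298 -0.022]
  shift [ 1.8 -0.5 -1.2] dist 2.2 toolx [ 0.994  0.11  -0.025]
  yaw -0.1 or 179.9
t 36.38 pos [610.4 126.1 194.3] jaw -83.7 tilt 1.61 w 32.0 q5 1.66 F [-0.2  -0.34 -3.17] M [0.039 0.204 0.003]
  shift [ 3.  -1.5 52.2] dist 52.3 toolx [ 0.994  0.11  -0.024]
  yaw -0.2 or 179.8
```

View pics/w31.png

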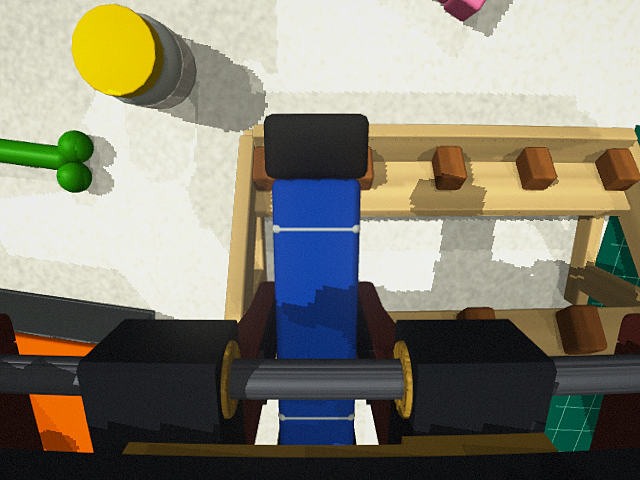

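Request:
move_arm:
  increments: [255,2,-1,30,0,255,3,-1.5,50,0,255,3,-1.5,60,0,255,3.5,-1.5,70,0,255,3.5,-1.5,80,0,255,4,-2,88,0,255,4,-2,96,0,255,4,-2,102,0,255,4,-2,106,0,255,4,-2,106,0]

```text
t: 37.62
ee_pos: [616.3, 127.8, 90.8]
orientation: [3.123, 0.172, -0.021]
ft_force: [7.4, 0.9, 9.6]
width: 31.6
```

```bash
python3 - <<'E'
from h import *
plan(612,127,86,-83.5); snap('wrist','w32'); snap('scene','s32'); crop('s32',220,170,380,330,4,'s32c')
E
```

```text
t 37.62 pos [616.3 127.8  90.8] jaw -83.7 tilt 1.1 w 31.6 q5 1.66 F [7.42 0.89 9.65] M [ 0.312 -0.737 -0.133]
  shift [-4.3  0.3  4.9] dist 6.6 toolx [ 0.994  0.109 -0.014]
  yaw -0.2 or 179.8
```

View pics/w32.png

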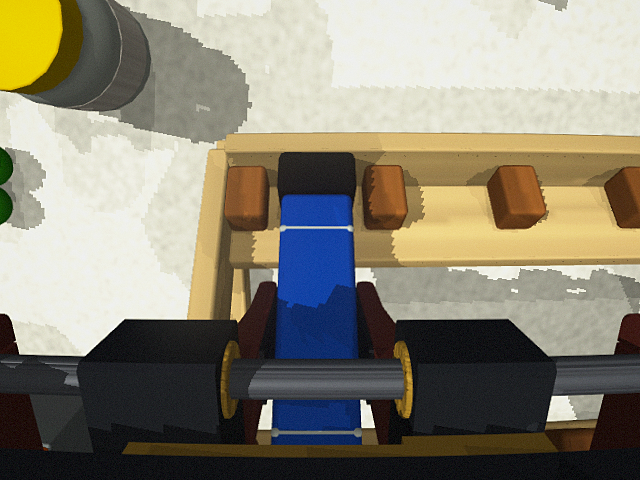

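View pics/s32c.png

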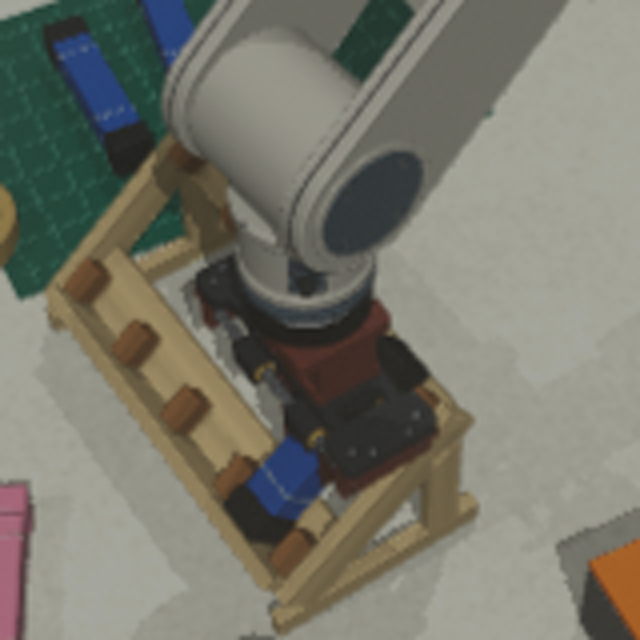

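Request:
move_arm:
  increments: [150,0,0,0,0,110,0,0,0,0,110,0,0,0,0,110,0,0,0,0,110,0,0,-20,0,110,0,0,-60,0,110,0,0,-110,0,110,0,0,-150,0,110,0,0,-180,0,110,0,0,-180,0]

```text
t: 38.98
ee_pos: [620.2, 130.8, 275.0]
orientation: [3.124, 0.172, -0.011]
ft_force: [-0.4, -0.3, -0.9]
width: 50.0
```

```bash
python3 - <<'E'
from h import *
plan(594.4,-318.7,200,-1.3); snap('wrist','w33')
E
```

```text
t 38.98 pos [620.2 130.8 275. ] jaw -83.7 tilt 0.83 w 50.0 q5 1.66 F [-0.42 -0.32 -0.95] M [-0.011  0.105 -0.012]
  shift [-74.3 443.   81.1] dist 456.4 toolx [ 0.994  0.11  -0.007]
  yaw -82.4 or 97.6
```

View pics/w33.png

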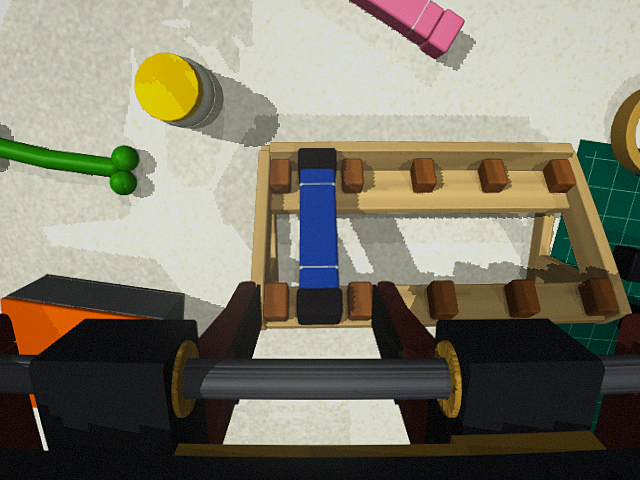

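```bash
cat >> h.py <<'E'
def tubecheck(tag,b):
    o,ey,u,n,q=pickle.load(open('rack.pkl','rb')); c=o+u*q[4]/2+n*8+ey*(-105+70*b)
    d=load(tag); print('bay',c.round(1)); print('lines hi/lo mid', proj(d,[c+u*40+n*16,c-u*40+n*16]).round(1).tolist(),'cap corners',proj(d,[c+u*80*a+n*18+ey*18*e for a in(1,-1) for e in (1,-1)]).round(1).tolist())
E
python3 - <<'E'
from h import *
tubecheck('w33',0); crop('w33',230,120,420,340,3,'w33c')
E
```

```text
bay [614.6 127.4  96. ]
lines hi/lo mid [[317.1, 262.7], [316.0, 180.7]] cap corners [[341.2, 309.5], [294.4, 310.0], [334.6, 144.1], [296.5, 144.2]]
```

View pics/w33c.png

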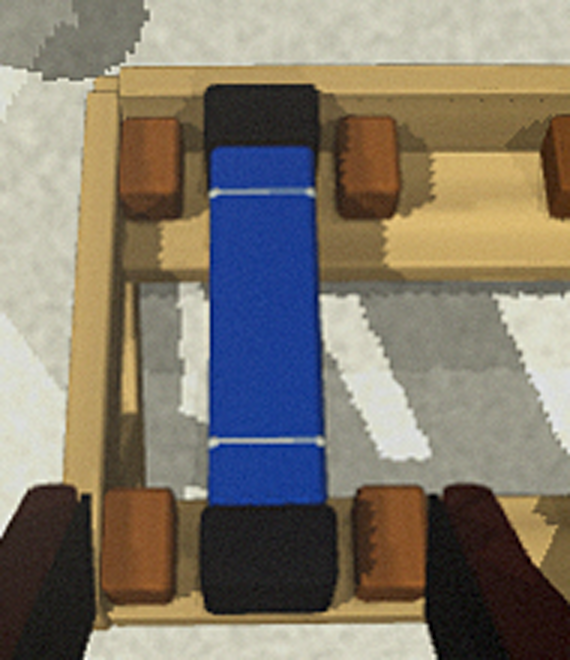

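```bash
python3 - <<'E'
from h import *
d=load('w33');o,ey,u,n,q=pickle.load(open('rack.pkl','rb')); c=o+u*q[4]/2+n*8+ey*-105
for U in (-80,-76): print(U,proj(d,[c+u*U+n*12,c+u*U+n*18]).round(1).tolist())
E
```

```text
-80 [[315.5, 148.2], [315.6, 144.1]]
-76 [[315.6, 151.6], [315.6, 147.5]]
```

Request:
move_arm:
  increments: [93,-8,50,0,-10,93,-16,100,0,-20,93,-24,150,0,-30,93,-32,200,0,-40,93,-40,250,0,-50,93,-50,300,20,-60,93,-58,350,50,-70,93,-66,400,70,-80,93,-74,443,81,-82,93,-74,443,81,-82,93,-74,443,81,-82]

```text
t: 40.4
ee_pos: [592.6, -318.3, 197.1]
orientation: [2.254, 2.186, -0.027]
ft_force: [-0.7, 0.7, 1.1]
width: 55.6
```

```bash
python3 - <<'E'
from h import *
o,ey,u,n,q=pickle.load(open('rack.pkl','rb')); pickle.dump((o+4*u,ey,u,n,q),open('rack.pkl','wb'))
plan(594.4,-318.7,6,-1.3); snap('wrist','w34'); print(proj(load('w34'),[[594.4,-318.7,34],[593.6,-358.5,34],[595.3,-278.9,34]]))
E
```

```text
t 40.4 pos [ 592.6 -318.3  197.1] jaw -1.8 tilt 0.97 w 55.6 q5 -0.46 F [-0.69  0.73  1.07] M [-0.044 -0.01  -0.03 ]
  shift [  2.1   3.9 191.1] dist 191.1 toolx [ 0.031  0.999 -0.013]
  yaw -0.5 or 179.5
[[322.01478648 226.03048675]
 [322.29733662 270.20297838]
 [321.82464701 179.01267113]]
```

View pics/w34.png

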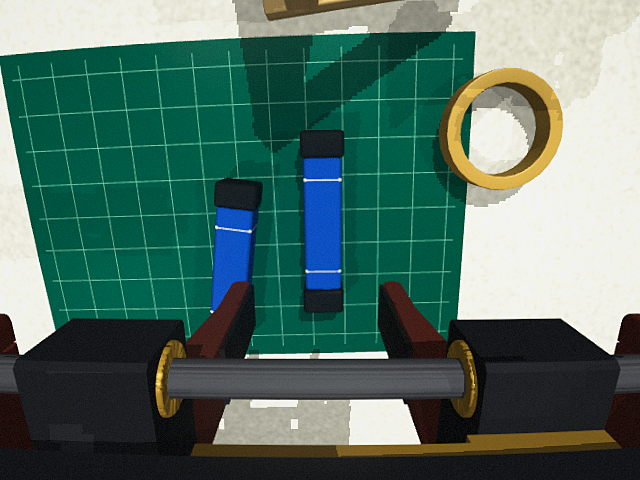

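Request:
move_arm:
  increments: [93,1,2,60,0,93,2,4,120,0,93,2,4.5,165,0,93,2,4.5,190,0,93,2,4.5,190,0,255,2,4.5,190,0,255,2,4.5,190,0,255,2,4.5,190,0,255,2,4.5,190,0,255,2,4.5,175,0,255,2,4.5,145,0,255,2,4.5,145,0]

```text
t: 41.95
ee_pos: [597.6, -318.7, 55.2]
orientation: [2.25, 2.184, -0.024]
ft_force: [0.7, -0.6, -3.5]
width: 31.8
```

```bash
python3 - <<'E'
from h import *
plan(594.4,-318.7,6,-1.3); snap('wrist','w35');snap('top','t35'); plan(594.4,-318.7,6,-1.3)
E
```

```text
t 41.95 pos [ 597.6 -318.7   55.2] jaw -1.7 tilt 0.95 w 31.8 q5 -0.46 F [ 0.68 -0.55 -3.48] M [ 0.135 -0.033 -0.026]
  shift [ 0.7 -2.9 49.2] dist 49.3 toolx [ 0.03   0.999 -0.015]
  yaw -0.4 or 179.6
t 42.05 pos [ 595.8 -317.7   52.5] jaw -1.7 tilt 0.96 w 32.0 q5 -0.46 F [ 0.16  0.1  -4.13] M [0.136 0.026 0.047]
  shift [-0.4 -0.9 46.5] dist 46.5 toolx [ 0.03   0.999 -0.013]
  yaw -0.4 or 179.6
```

View pics/w35.png

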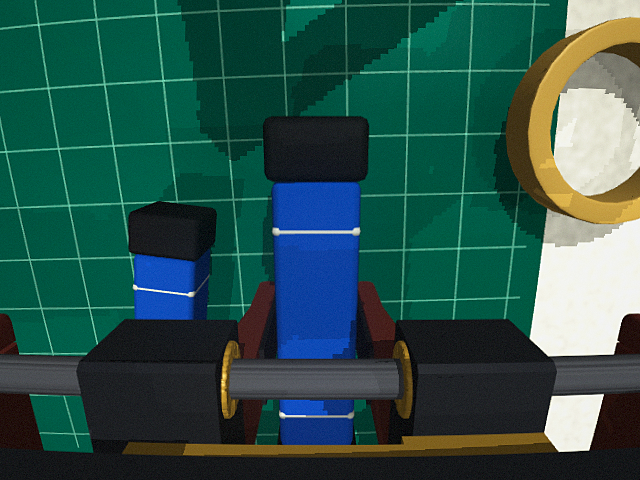

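```bash
python3 - <<'E'
from h import *
tubecheck('w33',3);plan(634,-82,195,96.5)
E
```

```text
bay [635.4 -81.6  98.6]
lines hi/lo mid [[567.1, 264.7], [543.1, 184.5]] cap corners [[602.7, 309.8], [560.5, 310.9], [550.9, 148.8], [515.4, 148.3]]
t 42.05 pos [ 595.8 -317.7   52.5] jaw -1.7 tilt 0.96 w 32.0 q5 -0.46 F [ 0.16  0.1  -4.13] M [0.136 0.026 0.047]
  shift [ 234.9   29.7 -145.9] dist 278.1 toolx [ 0.03   0.999 -0.013]
  yaw 81.8 or -98.2
```

Request:
move_arm:
  increments: [255,0,0,-60,0,255,0,0,-120,0,255,20,3,-148,-10,255,45,6,-148,-20,255,75,9,-148,-30,255,105,13,-148,-40,255,135,17,-148,-50,255,165,20,-148,-60,255,195,24,-148,-70,255,225,28,-146,-80,255,235,30,-146,-90,255,235,30,-146,-98]

```text
t: 43.55
ee_pos: [633.4, -80.7, 193.1]
orientation: [0.182, -3.122, 0.018]
ft_force: [0.1, -0.7, -3.8]
width: 32.3
```

Request:
move_arm:
  increments: [255,0,0,0,0]

```text
t: 43.68
ee_pos: [632.5, -80.4, 191.6]
orientation: [0.181, -3.119, 0.018]
ft_force: [-0.3, 0.1, -3.3]
width: 31.6
```

```bash
python3 - <<'E'
from h import *
plan(634,-82,195,96.5); snap('wrist','w36');  plan(634,-82,144,96.5); plan(634,-82,90,96.5)
E
```

```text
t 43.67 pos [632.5 -80.4 191.6] jaw 96.6 tilt 1.18 w 31.6 q5 -1.82 F [-0.34  0.11 -3.33] M [-0.049  0.186  0.015]
  shift [-1.2 -1.8 -3.4] dist 4.0 toolx [-0.993 -0.115  0.018]
  yaw 0.1 or -179.9
t 43.73 pos [632.3 -80.4 191.5] jaw 96.5 tilt 1.19 w 31.9 q5 -1.81 F [-0.53  0.78 -4.31] M [-0.003  0.166  0.033]
  shift [-2.3 -1.3 47.5] dist 47.6 toolx [-0.993 -0.114  0.018]
  yaw 0.0 or -180.0
t 43.73 pos [632.3 -80.4 191.5] jaw 96.5 tilt 1.19 w 31.9 q5 -1.81 F [-0.53  0.78 -4.31] M [-0.003  0.166  0.033]
  shift [ -3.3  -0.7 101.5] dist 101.5 toolx [-0.993 -0.114  0.018]
  yaw 0.0 or -180.0
```

View pics/w36.png

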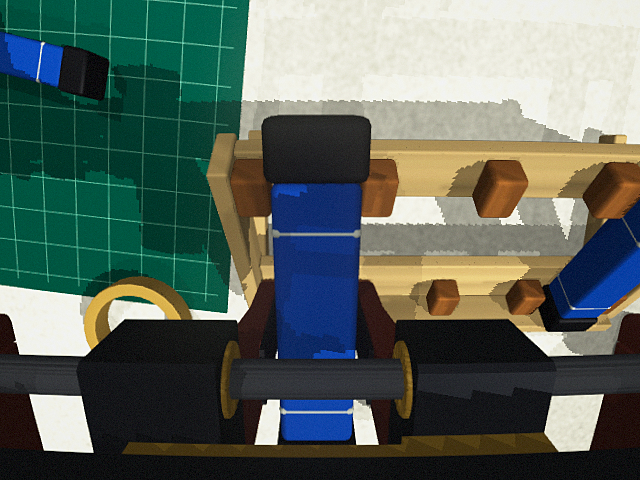

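Request:
move_arm:
  increments: [255,-2,-1.5,30,0,255,-2.5,-1.3,48,0,255,-2.5,-1.3,58,0,255,-3,-1.3,68,0,255,-3,-1,78,0,255,-3,-1,86,0,255,-3.3,-1,93,0,255,-3.3,-1,99,0,255,-3.3,-1,103,0,255,-3.3,-1,103,0]

```text
t: 44.98
ee_pos: [640.8, -82.7, 93.0]
orientation: [0.178, -3.134, 0.021]
ft_force: [8.0, 2.2, 14.6]
width: 31.6
```

```bash
python3 - <<'E'
from h import *
plan(634,-82,88,96.5); snap('wrist','w37'); snap('scene','s37'); crop('s37',190,160,350,320,4,'s37c')
E
```

```text
t 44.98 pos [640.8 -82.7  93. ] jaw 96.5 tilt 0.78 w 31.6 q5 -1.81 F [ 7.97  2.24 14.64] M [ 0.45  -1.251 -0.092]
  shift [6.6 1.6 5. ] dist 8.4 toolx [-0.994 -0.113  0.004]
  yaw 0.0 or -180.0
```

View pics/w37.png

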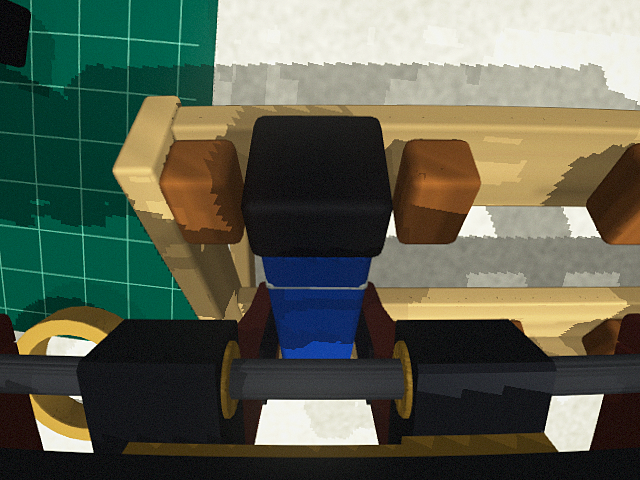

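View pics/s37c.png

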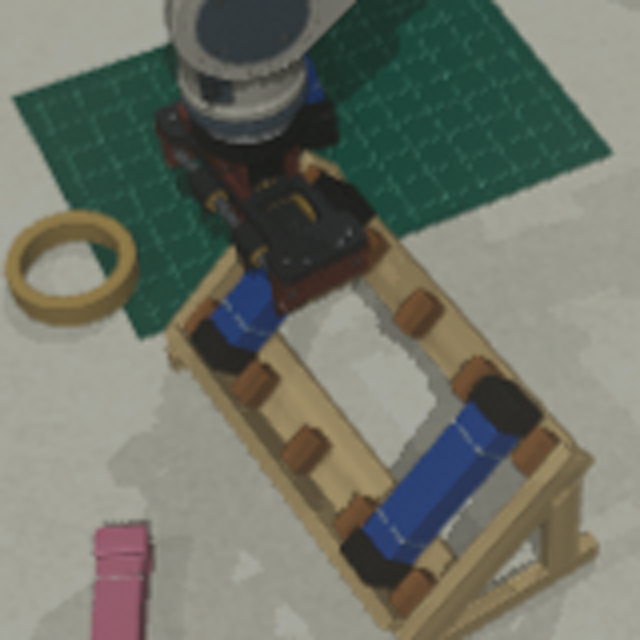

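Request:
move_arm:
  increments: [150,0,0,0,0,110,0,0,0,0,110,0,0,0,0,110,0,0,0,0,110,0,0,-20,0,110,0,0,-60,0,110,0,0,-110,0,110,0,0,-150,0,110,0,0,-190,0,110,-40,0,-200,0,110,-80,0,-200,0,110,-80,0,-200,0]

```text
t: 46.58
ee_pos: [722.3, -70.5, 293.6]
orientation: [0.179, -3.135, 0.021]
ft_force: [-0.4, -0.2, -0.0]
width: 50.4
```

```bash
python3 - <<'E'
from h import *
plan(511.3,-358,200,-8.6); snap('wrist','w38'); tubecheck('w38',3); tubecheck('w38',0); crop('w38',130,80,530,330,2,'w38c')
E
```

```text
t 46.58 pos [722.3 -70.5 293.6] jaw 96.6 tilt 0.77 w 50.4 q5 -1.79 F [-0.42 -0.17 -0.05] M [ 0.072  0.038 -0.004]
  shift [ 242.3 -260.2   97.6] dist 368.7 toolx [-0.993 -0.114  0.002]
  yaw -74.8 or 105.2
bay [635.4 -81.6  98.6]
lines hi/lo mid [[317.7, 96.6], [318.2, 171.9]] cap corners [[291.5, 47.9], [343.3, 47.7], [300.7, 202.0], [336.0, 202.1]]
bay [611.5 127.   98.6]
lines hi/lo mid [[582.0, 100.9], [538.6, 173.8]] cap corners [[587.4, 53.5], [634.0, 56.1], [505.0, 203.2], [538.9, 203.5]]
```

View pics/w38.png

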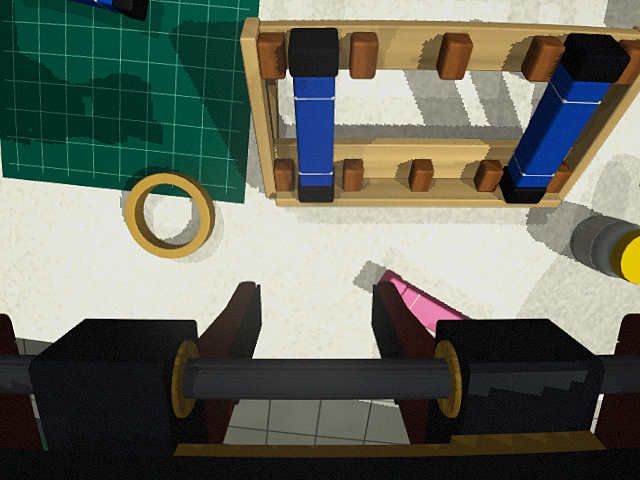

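Request:
move_arm:
  increments: [93,25,-25,0,10,93,50,-50,0,20,93,75,-75,0,30,93,100,-105,0,40,93,125,-135,0,50,93,150,-160,10,60,93,175,-190,30,70,93,200,-220,50,80,93,225,-245,75,90,93,242,-260,98,100,93,242,-260,98,105,93,242,-260,98,105]

```text
t: 48.12
ee_pos: [508.7, -357.8, 199.9]
orientation: [2.373, 2.046, -0.017]
ft_force: [0.5, 0.6, -0.1]
width: 55.8
```

```bash
python3 - <<'E'
from h import *
plan(511.3,-358,6,-8.6); snap('wrist','w39'); print(proj(load('w39'),[[511.3,-358,34],[505.3,-397.4,34],[517.2,-318.5,34]]))
E
```

```text
t 48.12 pos [ 508.7 -357.8  199.9] jaw -8.5 tilt 0.77 w 55.8 q5 -0.47 F [ 0.46  0.63 -0.09] M [-0.074  0.063 -0.043]
  shift [  2.8   2.7 193.9] dist 193.9 toolx [ 0.147  0.989 -0.013]
  yaw 0.1 or -179.9
[[320.92133018 224.36631149]
 [320.60091124 268.31298244]
 [321.11842432 177.50838752]]
```

View pics/w39.png

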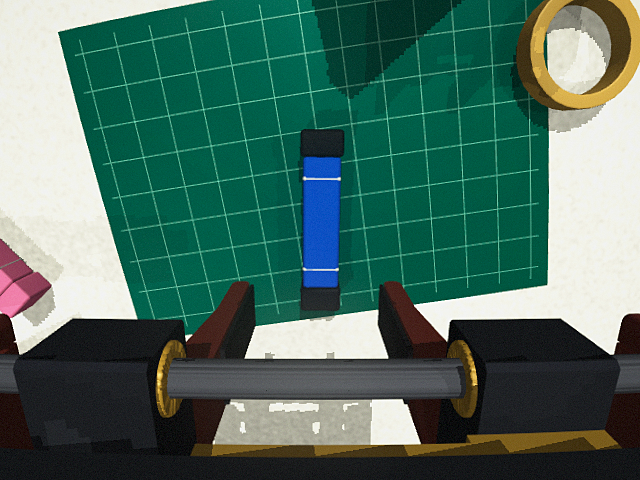

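Tube in view with its lines at (321,179) and (321,269), matching the prediction; descending.

Request:
move_arm:
  increments: [93,1,1,60,0,93,2,2,120,0,93,2.5,3,168,0,93,2.5,3,193,0,93,2.5,3,193,0,255,2.5,3,193,0,255,2.5,3,193,0,255,2.5,3,193,0,255,2.5,3,193,0,255,2.5,3,178,0,255,2.5,3,148,0,255,2.5,3,148,0]

```text
t: 49.68
ee_pos: [513.7, -358.7, 54.5]
orientation: [2.367, 2.045, -0.014]
ft_force: [0.3, 0.3, -3.7]
width: 31.4
```

Request:
move_arm:
  increments: [255,0,0,0,0]

```text
t: 49.8
ee_pos: [513.2, -358.3, 54.1]
orientation: [2.368, 2.045, -0.015]
ft_force: [0.0, -0.5, -3.6]
width: 31.7
```

```bash
python3 - <<'E'
from h import *
plan(628,-12,195,96.5); snap('wrist','w40');  plan(628,-12,195,96.5)
E
```

```text
t 49.8 pos [ 513.2 -358.3   54.1] jaw -8.4 tilt 0.9 w 31.7 q5 -0.46 F [ 0.02 -0.48 -3.57] M [ 0.113  0.056 -0.01 ]
  shift [ 357.1   63.7 -146.2] dist 391.1 toolx [ 0.145  0.989 -0.015]
  yaw 75.1 or -104.9
t 49.85 pos [ 513.3 -358.5   54.1] jaw -8.4 tilt 0.91 w 32.3 q5 -0.46 F [-0.28 -0.04 -3.31] M [0.139 0.033 0.013]
  shift [ 357.2   63.5 -146.2] dist 391.2 toolx [ 0.146  0.989 -0.015]
  yaw 75.1 or -104.9
```

View pics/w40.png

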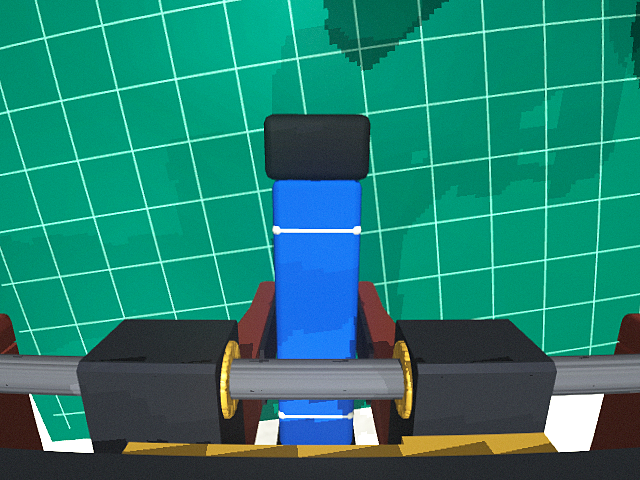

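Request:
move_arm:
  increments: [255,0,0,-60,0,255,0,0,-120,0,255,35,6,-155,-10,255,75,13,-155,-20,255,115,20,-155,-31,255,155,28,-155,-42,255,195,35,-155,-52,255,235,42,-155,-62,255,275,49,-152,-73,255,320,57,-148,-84,255,355,63,-146,-95,255,355,63,-146,-105]

```text
t: 51.35
ee_pos: [626.9, -11.5, 193.0]
orientation: [0.196, -3.133, 0.024]
ft_force: [-0.6, -1.0, -3.8]
width: 31.5
```

Request:
move_arm:
  increments: [255,0,0,0,0]

```text
t: 51.48
ee_pos: [626.3, -11.1, 191.7]
orientation: [0.195, -3.131, 0.024]
ft_force: [-0.8, 0.8, -3.1]
width: 32.0
```

```bash
python3 - <<'E'
from h import *
plan(626,-12,195,96.5); snap('wrist','w41');  plan(626,-12,144,96.5); plan(626,-12,90,96.5)
E
```

```text
t 51.48 pos [626.3 -11.1 191.7] jaw 97.1 tilt 0.91 w 32.0 q5 -1.71 F [-0.83  0.8  -3.13] M [-0.009  0.148 -0.005]
  shift [ 0.4 -0.9 -3.3] dist 3.4 toolx [-0.992 -0.124  0.005]
  yaw 0.6 or -179.4
t 51.52 pos [626.1 -11.2 191.6] jaw 97.0 tilt 0.9 w 31.8 q5 -1.71 F [ 0.6  -0.1  -2.86] M [0.023 0.142 0.014]
  shift [-0.1 -0.1 47.6] dist 47.6 toolx [-0.993 -0.122  0.006]
  yaw 0.5 or -179.5
t 51.52 pos [626.1 -11.2 191.6] jaw 97.0 tilt 0.9 w 31.8 q5 -1.71 F [ 0.6  -0.1  -2.86] M [0.023 0.142 0.014]
  shift [ -0.4   0.7 101.6] dist 101.6 toolx [-0.993 -0.122  0.006]
  yaw 0.5 or -179.5
```

View pics/w41.png

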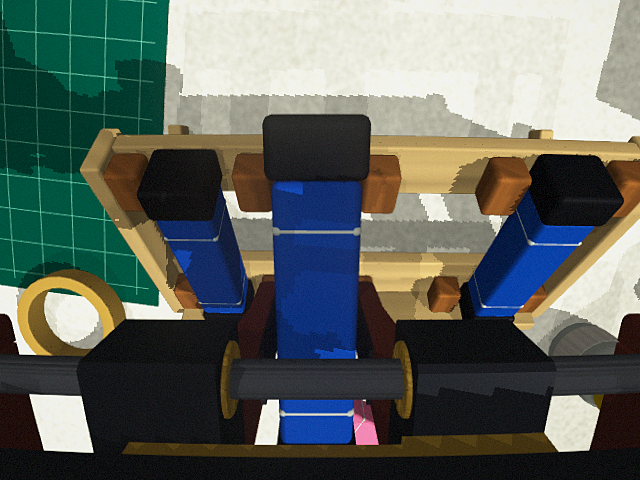

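Request:
move_arm:
  increments: [255,0,0,30,0.5,255,0,0,48,0.5,255,0,0,58,0.5,255,0,0.5,68,0.5,255,0,0.5,78,0.5,255,-0.5,0.5,86,0.5,255,-0.5,0.5,93,0.5,255,-0.5,0.5,99,0.5,255,-0.5,0.5,103,0.5,255,-0.5,0.5,103,0.5]

```text
t: 52.78
ee_pos: [632.1, -11.8, 92.3]
orientation: [-0.176, 3.128, -0.024]
ft_force: [7.9, 1.8, 12.2]
width: 31.9
```

```bash
python3 - <<'E'
from h import *
plan(626,-12,88,96.5); snap('wrist','w42'); snap('scene','s42'); crop('s42',190,160,350,320,4,'s42c')
E
```

```text
t 52.77 pos [632.1 -11.8  92.3] jaw 96.5 tilt 1.0 w 31.9 q5 -1.7 F [ 7.94  1.85 12.22] M [ 0.451 -1.153 -0.113]
  shift [6.1 0.5 4.2] dist 7.4 toolx [-0.994 -0.112 -0.007]
  yaw -0.0 or 180.0
```

View pics/w42.png

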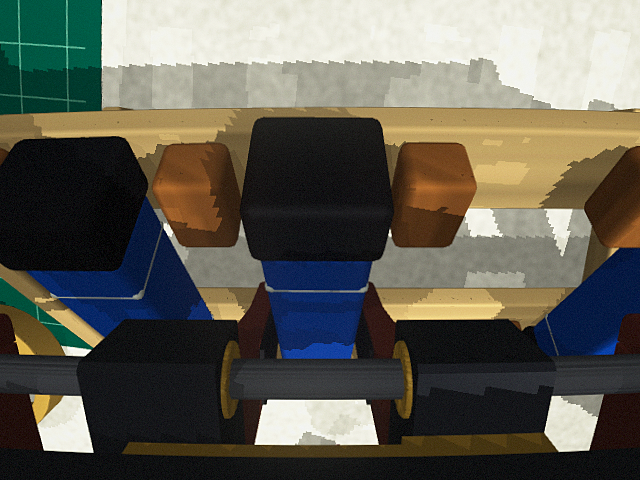

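View pics/s42c.png

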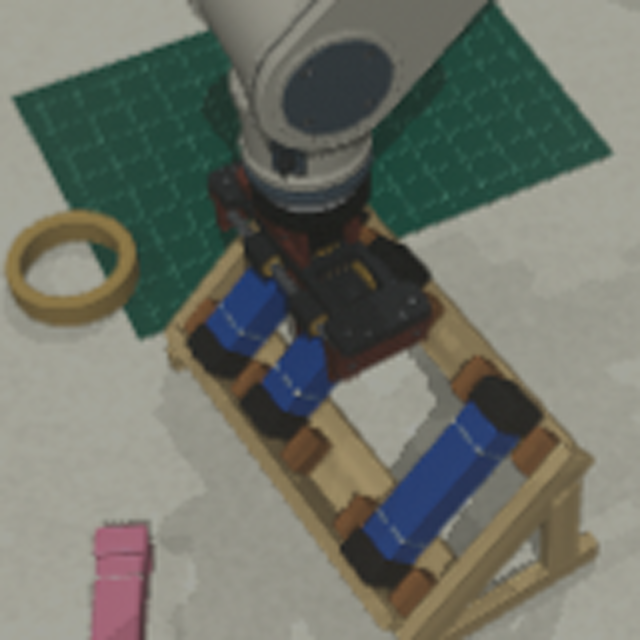

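Request:
move_arm:
  increments: [150,0,0,0,0,116,0,0,0,0,116,0,0,0,0,116,0,0,0,0,116,0,0,-20,0,116,0,0,-60,0,116,0,0,-110,0,116,0,0,-150,0,116,0,0,-190,0,116,-40,0,-200,0,116,-80,0,-200,0,116,-80,0,-200,0]

```text
t: 54.38
ee_pos: [711.4, 0.5, 293.9]
orientation: [-0.177, 3.126, -0.024]
ft_force: [-0.1, 0.1, -0.6]
width: 47.9
```

```bash
python3 - <<'E'
from h import *
plan(450,150,400,90); snap('wrist','w43'); [tubecheck('w43',b) for b in (0,2,3)]
crop('w43',150,0,550,230,2,'w43c')
E
```

```text
t 54.38 pos [7.114e+02 5.000e-01 2.939e+02] jaw 96.5 tilt 1.06 w 47.9 q5 -1.69 F [-0.11  0.09 -0.6 ] M [ 0.084  0.049 -0.021]
  shift [ 241.9  176.3 -111.1] dist 319.3 toolx [-0.994 -0.113 -0.009]
  yaw 6.5 or -173.5
bay [611.5 127.   98.6]
lines hi/lo mid [[495.2, 99.4], [465.3, 173.1]] cap corners [[490.3, 51.1], [540.4, 52.6], [436.6, 202.6], [471.4, 202.9]]
bay [627.5 -12.1  98.6]
lines hi/lo mid [[315.8, 97.9], [316.8, 172.4]] cap corners [[289.1, 49.5], [341.1, 49.3], [299.5, 202.2], [334.8, 202.2]]
bay [635.4 -81.6  98.6]
lines hi/lo mid [[226.2, 98.6], [242.7, 172.5]] cap corners [[189.5, 51.3], [240.4, 50.2], [231.5, 202.2], [266.4, 202.1]]
```

View pics/w43.png

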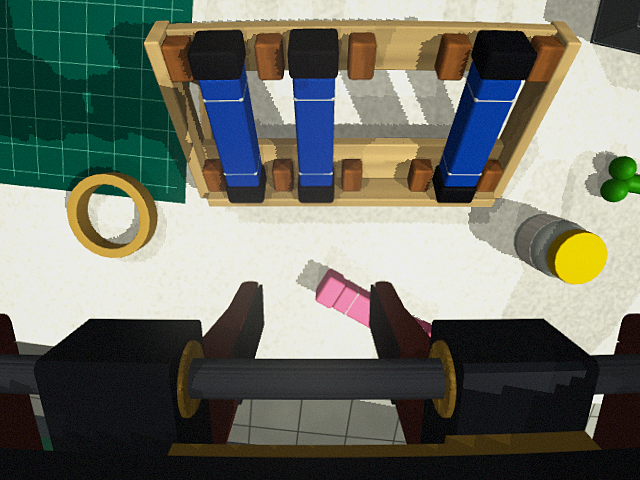

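View pics/w43c.png

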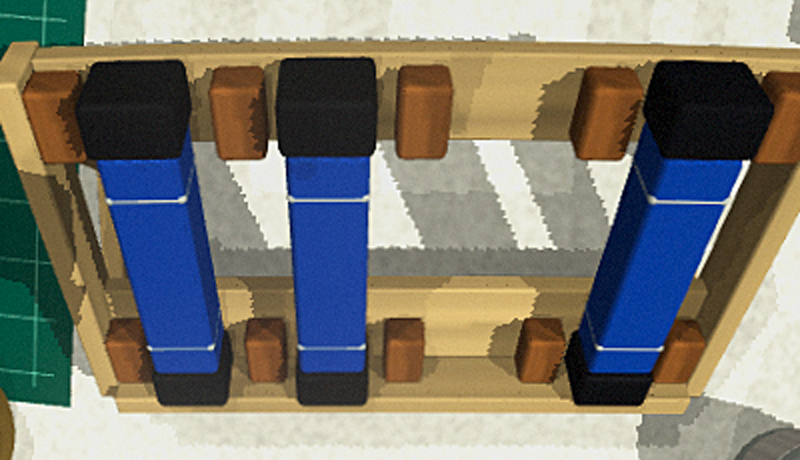

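Request:
move_arm:
  increments: [0,40,30,-60,0,0,80,60,-110,0,0,130,90,-111,0,0,180,120,-111,0,0,220,150,-111,0,0,242,176,-111,0,0,242,176,-111,0,0,242,176,-111,0]

```text
t: 55.42
ee_pos: [448.6, 149.0, 400.2]
orientation: [-0.177, 3.127, -0.024]
ft_force: [-0.3, -0.1, -0.0]
width: 87.8
```

```bash
python3 - <<'E'
from h import *
plan(350,360,350,90); snap('top','t44'); snap('scene','s44'); snap('wrist','w44')
E
```

```text
t 55.42 pos [448.6 149.  400.2] jaw 96.5 tilt 1.04 w 87.8 q5 -1.37 F [-0.33 -0.11 -0.02] M [ 0.067 -0.013  0.003]
  shift [ 74.5 221.5  46. ] dist 238.2 toolx [-0.994 -0.113 -0.008]
  yaw 6.5 or -173.5
```

View pics/s44.png

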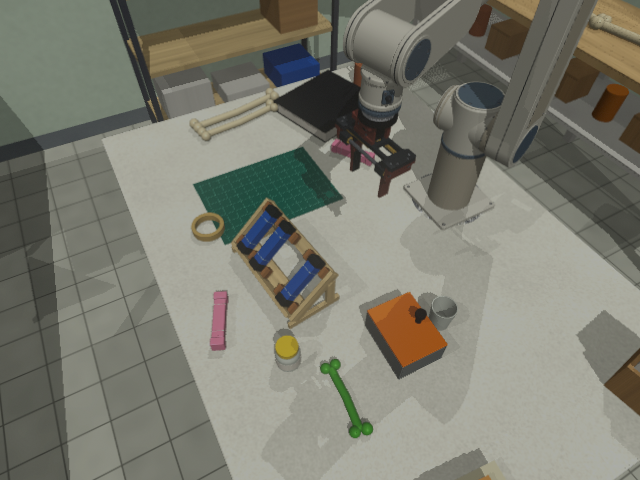

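View pics/w44.png

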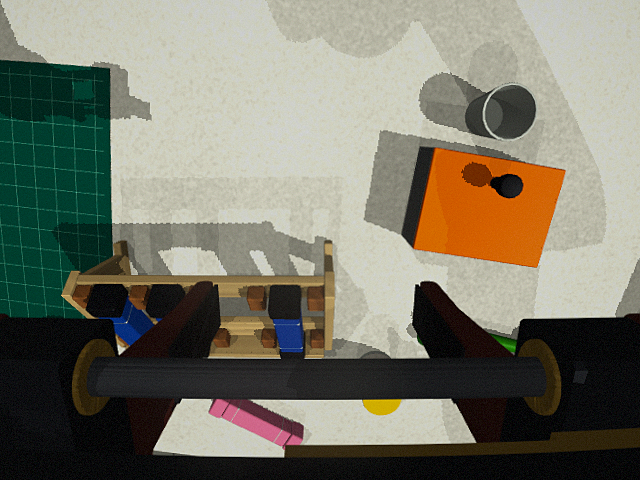

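View pics/t44.png

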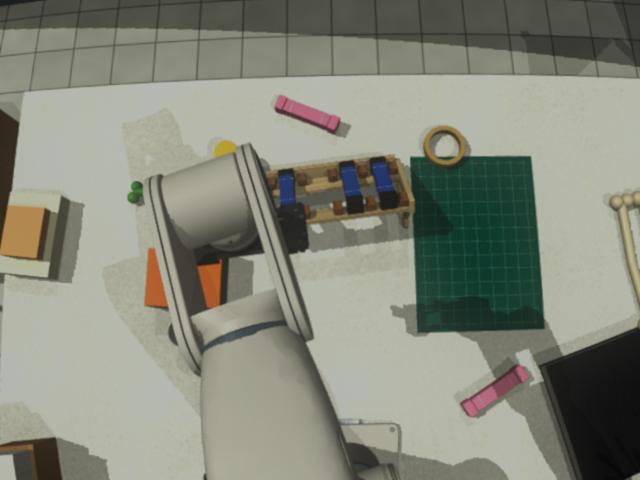

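```bash
python3 - <<'E'
from h import *
crop('s44',355,280,465,385,6,'s44c')
E
```

```text
(no output)
```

View pics/s44c.png

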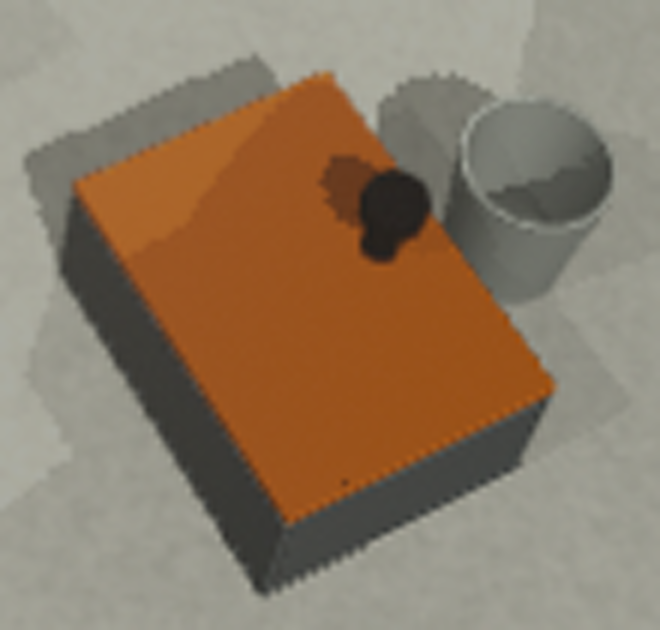

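```bash
python3 - <<'E'
from h import *
print(ctrl.close_job())
E
```

```text
the job is handed in; nothing more can be done
None
```

The job is done and handed in at about 55 s of the 208 s limit.

- **Casts:** I poured the cup into the box by tipping it over the front wall. Four casts were visible in the box afterwards, and the cup looked empty.
- **Cup:** It tipped onto its side on the bench when I loosened the grip. I picked it up again and righted it against the box wall. It now stands upright and empty in front of the box.
- **Lid:** I pushed it shut and pressed it down. It stopped at 78.6 mm under about 18 N, against an expected 78 mm, and it looks flush in the last picture.
- **Tubes:** I found three blue tubes, and no fourth in any picture. I lifted each by its middle to feel the heavy end. They lie in bays 0, 2 and 3, heavy end down. Their marks lie within a few millimetres of where they should be, with the low ends at the ledge. A moment reading over the rack confirmed the heavy end before each was lowered.
- **Bystanders:** I did not touch the jar, tape roll, green bone or pink look-alikes, and they looked unmoved.

**Disagreements:**
- The fixed top and scene cameras disagreed with the wrist camera by about 5 to 10 mm in y, so I relied on the wrist camera.
- My first fit of the rack placed the tubes about 4 mm too low along the slope. I corrected it after seeing the first tube seated.
- One tube had been knocked aside early on, so I measured it again before picking it up.

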